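Prove a fuse holder dead, then pull the blown fuse and hold it up with its pin on top

TASK

One of the two fuse holders on the bench carries a blown fuse, the one with a red ring and a red pin standing out of its end cap: prove that holder dead by lightly touching the orange test probe's tip to its terminal screw in the yellow shroud and then to the one in the blue shroud, and stand the probe back in its holster. Then draw the blown fuse up out of its clips, turn it upright with the red pin on top and finish still holding it there, steady, at least 20 cm above the bench. Leave everything else where it is.

Things in the scene. Friction and masses are not known exactly. Their poses are not given: they have to be found in the camera images.
- probe_grip (a point): Orange test probe, 130 mm long, 70 g, tip down in its holster. Point on its axis, 32 mm below its top end, where to grip: barrel 18 mm diameter, 32 mm up and down from here. Below that a finger guard 34 mm across, upper face 32 mm and underside 36 mm below this point (the probe hangs on it in the holster), then an 18 mm nose that tapers. z axis: along the probe, away from the tip.
- probe_tip (a point): Tip of the probe, on its axis 98 mm below probe_grip: a 4 mm brass pin, spring loaded, that gives way up to 6 mm into the probe (0.9 N to start moving, 2.7 N fully in).
- stand_mouth (a point): Probe holster, fixed: upright grey tube 72 mm tall, 38 mm outside diameter, on a round 76 mm foot. Point: centre of its open mouth, at the top. Bore 24 mm wide, 66 mm deep; the probe goes in tip down and is home when its finger guard sits on the rim (probe_grip then 36 mm above this point).
- holder_a: Holder of the blown fuse, fixed: black base 160 x 40 mm, two pedestals 25 mm high, each with a pair of sprung steel clip leaves (35 mm either side of the middle, tips 50 mm above the bench) and a terminal screw outside it. Between the pedestals a 54 mm gap where the base is 10 mm high. Origin: centre of underside; x axis along the fuse, from yellow to blue terminal, roughly away from the robot.
- holder_b: The other fuse holder, of the same make, carrying a sound fuse. Not to be worked on.
- tp_supply (a point): Test point of holder_a in the yellow shroud: centre of the top of the brass terminal screw, 14 mm across, 32 mm above the bench. Touch it first. The shroud ribs at its sides stand 14 mm off its centre and 2 mm above it.
- tp_load (a point): Test point of holder_a in the blue shroud: the same kind of screw at the other end. Touch it second.
- fuse_blown_center (a point): Blown fuse, its centre: white ceramic tube 13 mm diameter, 14.4 mm steel end caps, 85 mm long, 42 g, level in the clips of holder_a. x axis: along the fuse towards the end with the red ring and pin (9 mm thick, 10 mm long); at the start along holder_a's x axis. Bare ceramic: 25 mm either side. The clips let go straight up at a pull of about 4 to 7 N.
- seat_a (a point): Where the fuse's centre lies when it is in holder_a, 35 mm above the bench.
- fuse_sound_center (a point): Sound fuse in holder_b, same size, no pin; its centre. Stays.
- spare_1_center (a point): Spare fuse lying on the bench (85 x 14 mm); its centre. Stays.
- spare_2_center (a point): Second spare fuse lying on the bench; its centre. Stays.
- end_cap_center (a point): Loose nickel end cap, 24 mm across, 18 mm high; its centre. Stays.
- cover_center (a point): Green nylon holder cover, 75 x 36 x 24 mm; its centre. Stays.
- driver_grip (a point): Screwdriver lying on the bench, 160 mm long; middle of its handle. Stays.
Not all that is in view belongs to the job. What is shaped like the holder_a but white is not meant.

How it is judged:
By the outcome, as a careful person would: the job done as asked, in the order asked, and still so for the second after the job is handed in, while the arm keeps its last pose, push and grip.
It also fails if it takes over 58 s, if anything falls off the work surface, if the arm or the gripper's body presses on something with over 40 N, if the wrist force passes 120 N, or if a joint passes its speed limit or range.

ROBOT

A 6-joint arm with a two-finger parallel gripper is mounted at the origin on the work surface. World frame = base frame: x ahead of the robot, y to its left, z up, the work surface at z = 0. Lengths are in m, angles in rad, forces in N, time in s.
With the tool pointing down it reaches from about 0.35 to 0.775 m from the base axis. Payload 7.3 kg.
Tool frame: the origin (TCP) lies on the centre line of the jaws, within the pads' length; the fingertips stand 22 mm ahead of it and the grasp point (between the pads) lies 3 mm ahead of it; y points along the fingers, z is the direction in which the jaws open and shut, and the axes are right-handed (so a half turn about y gives the same grasp; the last joint's range is limited). The gripper opens to 92 mm and grips with 3 to 60 N. Pads are 19 mm wide; open, the fingers measure 130 mm over their backs; the gripper's body (75 mm by 190 mm) begins 47 mm behind the grasp point.
Start: joints at [1.145, 0.342, 1.524, -0, 1.275, -0.146], TCP at [0.145, 0.505, 0.209] pointing down, gripper open.
Joint ranges: [-2.53, 2.53], [-0.77, 2.02], [0.04, 2.7], [-1, 4.14], [0.28, 2.66], [-3.11, 3.11]. Speed limits (rad/s): [2.57, 2.57, 3.14, 3.14, 3.14, 3.14].

INTERFACE

Orientations are given as a rotation vector (axis times angle).
In Python, from cell import manip, snapshot gives the robot as it stands. The module is installed in compiled form; this text tells all that it offers.
- The arm moves only by the shell command python3 -m jog 'ROWS' [FORCE]. ROWS is a JSON object of lists of equal length, an entry for each row: "dp": the shift along the tool's x, y, z as a fraction of full scale, a list of three; "yaw": the turn about the tool's y as a fraction of full scale; "gripper": the closure, from -1 (fully open) to 1 (shut). In form: {"dp": [[dx, dy, dz], ...], "yaw": [yaw, ...], "gripper": [gripper, ...]}. A call has 1 to 20 rows; each row shifts and turns the commanded pose from where the row before left it, along the tool's axes as they then stand; what a row does not reach is not made up. Full scale, the value 1, is 40 mm for a shift and 6 degrees for a turn. A row lasts 1/10 s, in which the tool goes at most 50 mm and 8.59 degrees, less where a joint would pass 70% of its speed; a pose out of reach is approached as far as the arm can. A call with a number of a shift or a turn outside -1 to 1 is refused whole. A call with a gripper value outside its range is refused whole. The fingers move at their own pace and stop on an object; FORCE is the grip in N (left out, the last holds). Time passes only in rows, so rows that do not move let the fingers close. It gives the time, the measured TCP pose, the force and the opening at its end, in the units of the state.
- manip.sense(): the state, without advancing time (a new reading comes with each control period).
- snapshot(name): name is "scene" or "top" or "wrist"; returns a dict with "img" (480x640x3 uint8, red, green, blue), "range_z" (480x640 float32, m along the optical axis (not along the pixel's ray), 0 where there is no reading), "intrinsics" (3x3 intrinsics, pixels), "R" (3x3) and "t" (3): a world point X has camera coordinates R X + t. Camera axes: x right, y down, z forward; pixel columns grow to the right and rows downward; lengths in m; the calibration is good to about 2 mm. A picture is of the moment at which its call begins.
- manip.job_done(): hands the job in, once; it reports no verdict.
The state is a dict: "time": time; "qpos": joint angles; "qd": joint speeds; "joint_efforts": joint torques, N m; "ee_pos": TCP position; "tcp_rot": TCP orientation; "force": force on the tool from outside, world axes, zero at the start; "wrist_torque": the same for the moment, N m; "width": finger opening in m.
Only numpy, scipy, OpenCV 4.12 (cv2) and the standard library are available. Lean on these libraries where they do the work, as an engineer would, in place of code of your own. Each camera call takes 0.05 s, during which the arm holds its last target.

## Working session

There is one attempt and no reset: what is moved stays moved. The work goes in short steps, Python scripts to look and compute and a shell command to move; the robot and the scene stay as the last step left them, time stands still between calls to the robot, and variables do not carry over. Pictures are saved under pics/ and viewed, and the job is handed in when it is done.

```bash
mkdir -p pics; ls; python3 - <<'E'
from cell import manip, snapshot
import cv2,numpy as np
s=manip.sense()
for k,v in s.items(): print(k,np.round(v,4))
for n in ["scene","top","wrist"]:
    d=snapshot(n); cv2.imwrite(f"pics/{n}0.png",d["img"][:,:,::-1]); np.savez(f"{n}0.npz",**d)
    print(n,d["intrinsics"].round(1).tolist(),d["R"].round(3).tolist(),d["t"].round(3).tolist())
E
```

```text
pics
time 0.0
qpos [ 1.145   0.3427  1.525  -0.      1.2754 -0.146 ]
qd [-0.0013 -0.0012 -0.0034 -0.0006  0.0012 -0.0001]
joint_efforts [-3.00000e-04 -4.31252e+01 -2.44213e+01  7.18000e-02  5.61000e-02
 -1.00000e-04]
ee_pos [0.1448 0.5042 0.2088]
tcp_rot [-1.5611  0.22   -0.2193]
force [-0.0414  0.3795  0.0987]
wrist_torque [-0.0259  0.0046 -0.0369]
width 0.0919
scene [[550.4, 0.0, 323.9], [0.0, 550.4, 245.8], [0.0, 0.0, 1.0]] [[0.713, 0.701, 0.013], [0.432, -0.425, -0.796], [-0.552, 0.573, -0.605]] [-0.391, -0.166, 1.468]
top [[444.2, 0.0, 315.0], [0.0, 444.2, 235.0], [0.0, 0.0, 1.0]] [[0.011, -1.0, 0.014], [-0.991, -0.012, -0.132], [0.132, -0.012, -0.991]] [0.022, 0.534, 0.848]
wrist [[404.1, 0.0, 317.6], [0.0, 404.1, 241.0], [0.0, 0.0, 1.0]] [[0.276, 0.961, -0.003], [0.914, -0.262, 0.309], [0.296, -0.088, -0.951]] [-0.524, -0.039, 0.392]
```

View pics/scene0.png

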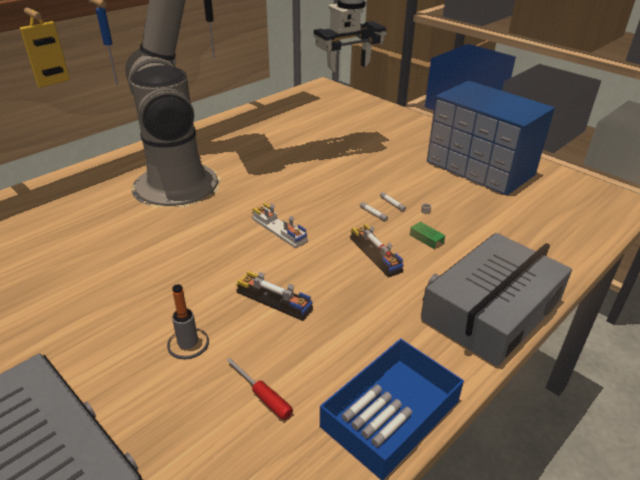

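View pics/top0.png

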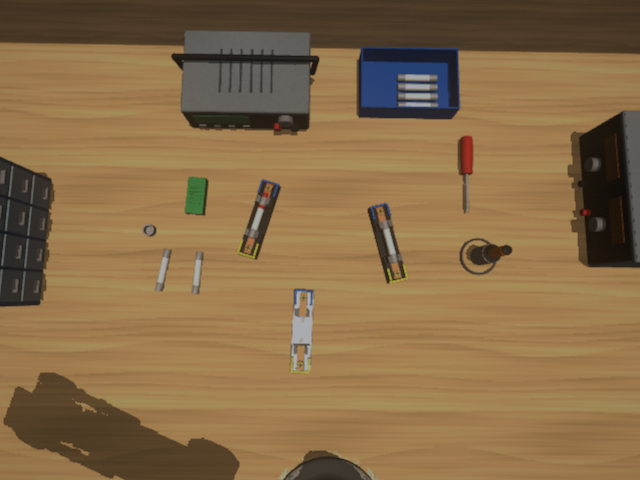

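View pics/wrist0.png

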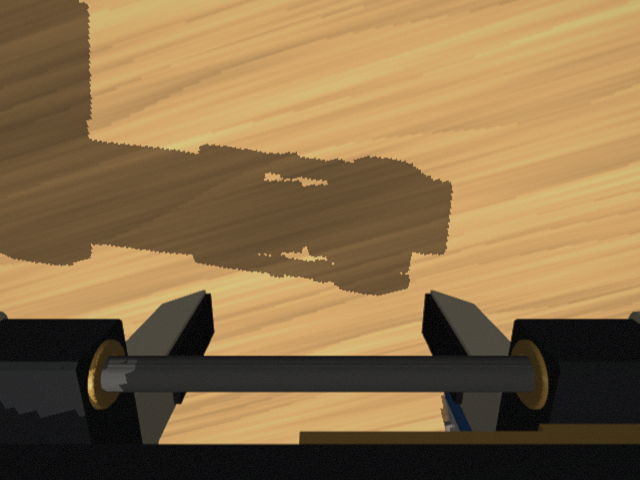

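The top view shows the red-ringed fuse in the left black holder, around (260,220). The probe is in its holster near (490,253), and the white decoy is at (302,330). I'll zoom in next.

```bash
cat > h.py <<'E'
import numpy as np,cv2
from scipy.spatial.transform import Rotation as Rot
def load(n): return dict(np.load(n))
def ray_plane(d,u,v,z):
    R,t,K=d["R"],d["t"],d["intrinsics"]
    c=-R.T@t; r=R.T@np.linalg.solve(K,[u,v,1.0]); return c+r*(z-c[2])/r[2]
def proj(d,X):
    p=d["intrinsics"]@(d["R"]@np.asarray(X,float)+d["t"]); return p[:2]/p[2]
def pt(d,u,v):
    z=d["range_z"][int(round(v)),int(round(u))]
    return d["R"].T@(np.linalg.solve(d["intrinsics"],[u,v,1.0])*z-d["t"])
def crop(d,x0,y0,x1,y1,s,name):
    im=cv2.resize(d["img"][y0:y1,x0:x1,::-1],None,fx=s,fy=s,interpolation=cv2.INTER_CUBIC)
    cv2.imwrite(name,im)
def blobs(d,lo,hi,box=None,amin=4):
    hsv=cv2.cvtColor(d["img"],cv2.COLOR_RGB2HSV); m=cv2.inRange(hsv,np.array(lo),np.array(hi))
    if box: k=np.zeros_like(m); k[box[1]:box[3],box[0]:box[2]]=1; m=m*k
    n,l,s,c=cv2.connectedComponentsWithStats(m)
    return [(c[i].round(1).tolist(),int(s[i,4]),s[i,:4].tolist()) for i in range(1,n) if s[i,4]>=amin],m
E
python3 - <<'E'
from h import *
d=load("top0.npz")
crop(d,220,160,300,280,5,"pics/topA.png"); crop(d,440,200,540,290,6,"pics/topP.png")
print("yel",blobs(d,(22,150,120),(35,255,255),(225,170,300,270))[0])
print("blue",blobs(d,(105,120,40),(130,255,255),(225,170,300,270))[0])
print("red",blobs(d,(0,150,100),(6,255,255),(225,170,300,270))[0])
print("orange",blobs(d,(5,170,60),(14,255,255),(450,220,530,280))[0])
d=load("scene0.npz")
crop(d,330,210,420,280,8,"pics/scA.png"); crop(d,155,270,225,365,6,"pics/scP.png")
print("yel",blobs(d,(22,150,120),(35,255,255),(340,215,420,280))[0])
print("blue",blobs(d,(105,120,40),(130,255,255),(340,215,420,280))[0])
print("orange",blobs(d,(5,170,60),(14,255,255),(155,270,225,365))[0])
E
```

```text
yel [([247.1, 250.4], 92, [238, 239, 21, 20])]
blue [([261.3, 184.4], 16, [259, 180, 8, 11]), ([275.3, 189.6], 18, [273, 184, 5, 12])]
red [([265.2, 194.4], 16, [263, 193, 5, 4]), ([261.2, 206.1], 15, [258, 205, 7, 4])]
orange [([496.8, 251.9], 96, [491, 247, 14, 10])]
yel [([355.3, 230.3], 15, [353, 228, 6, 6])]
blue [([395.6, 266.0], 22, [390, 264, 12, 5])]
orange [([180.0, 304.0], 235, [173, 290, 14, 28])]
```

View pics/topA.png

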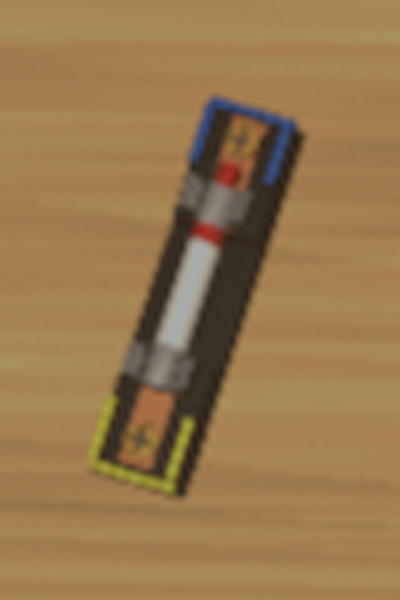

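View pics/topP.png

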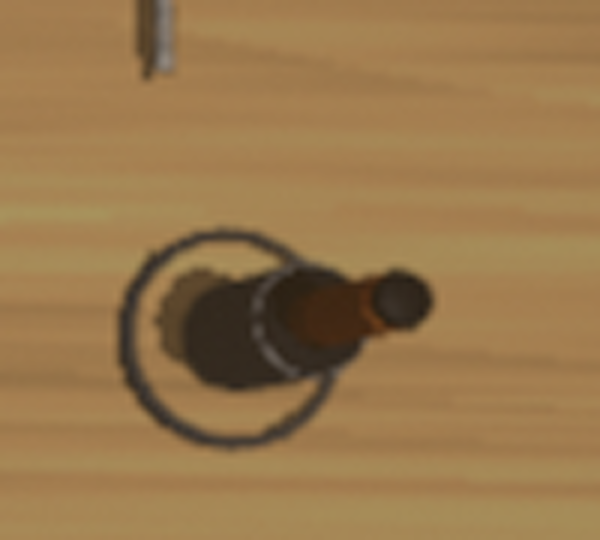

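View pics/scP.png

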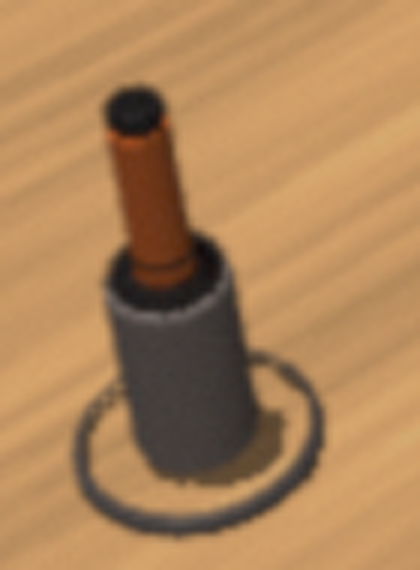

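View pics/scA.png

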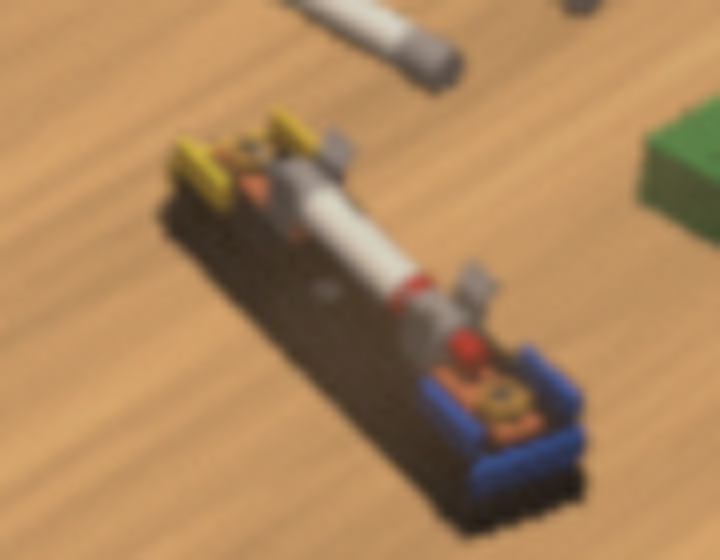

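```bash
python3 - <<'E'
from h import *
T=load("top0.npz");S=load("scene0.npz")
c=lambda x,y,s,x0,y0:((x+.5)/s-.5+x0,(y+.5)/s-.5+y0)
def tri(d1,p1,d2,p2):
    P=lambda d:d["intrinsics"]@np.c_[d["R"],d["t"]]
    X=cv2.triangulatePoints(P(d1),P(d2),np.array(p1,float),np.array(p2,float)).ravel();return X[:3]/X[3]
y=c(140,437,5,220,160);b=c(241,140,5,220,160)
ys=c(250,150,8,330,210);bs=c(502,395,8,330,210)
Y=ray_plane(T,*y,.032);B=ray_plane(T,*b,.032)
print("Ytop",Y,"Btop",B,"dist",np.linalg.norm(B-Y),np.degrees(np.arctan2(*(B-Y)[[1,0]])))
print("Ysc",ray_plane(S,*ys,.032),tri(T,y,S,ys)); print("Bsc",ray_plane(S,*bs,.032),tri(T,b,S,bs))
p=c(403,298,6,440,200);ps=c(134,110,6,155,270)
print("probe",ray_plane(T,*p,.14),ray_plane(S,*ps,.14),tri(T,p,S,ps))
r=c(308,318,6,440,200); print("rim",ray_plane(T,*r,.075))
f=c(230,338,6,440,200); print("foot",ray_plane(T,*f,.003))
fs=c(200,442,6,155,270); print("foot sc",ray_plane(S,*fs,.003))
rr=c(205,233,5,220,160); gg=c(165,362,5,220,160)
print("depth z's",[pt(T,*q)[2].round(3) for q in(y,b,p)])
print(Rot.from_rotvec([-1.5611,.22,-.2193]).as_matrix().round(3))
E
```

```text
Ytop [0.50807474 0.16157921 0.032     ] Btop [0.62920615 0.12453359 0.032     ] dist 0.12666964013945345 -17.00520520823385
Ysc [0.50866762 0.16104463 0.032     ] [0.50814483 0.16167042 0.03142085]
Bsc [0.63028797 0.12451174 0.032     ] [0.62968024 0.12490794 0.03136263]
probe [ 0.49837041 -0.30696866  0.14      ] [ 0.50260448 -0.3092652   0.14      ] [ 0.49904999 -0.3078846   0.13697866]
rim [ 0.49853083 -0.30561032  0.075     ]
foot [ 0.49836468 -0.30809127  0.003     ]
foot sc [ 0.50136516 -0.30856406  0.003     ]
depth z's [np.float64(0.032), np.float64(0.032), np.float64(0.139)]
[[ 0.961 -0.001  0.276]
 [-0.276 -0.001  0.961]
 [-0.    -1.    -0.002]]
```

Both views agree. The screws are 127 mm apart at z of about 32 mm, and the probe is at about (0.499, -0.3075). The tool's x axis is already at -16°, close to the holder's -17°. I'll move over the probe now.

```bash
python3 -m jog '{"dp":[[1,0,-0.5],[1,0,-0.5],[1,0,-0.5],[1,0,-0.5],[1,0,-0.5],[1,0,-0.5],[0.58,0,-1],[0.58,0,-1],[0.58,0,-1],[0.58,0,-1],[0.58,0,-1],[0.58,0,-1],[0.58,0,-1],[0.58,0,-1],[0.58,0,-1],[0.58,0,-1],[0.58,0,-1],[0.58,0,-1],[0.58,0,-1],[0.58,0,-1]],"yaw":[0,0,0,0,0,0,0,0,0,0,0,0,0,0,0,0,0,0,0,0],"gripper":[-1,-1,-1,-1,-1,-1,-1,-1,-1,-1,-1,-1,-1,-1,-1,-1,-1,-1,-1,-1]}' 20
python3 -m jog '{"dp":[[0,0,0],[0,0,0],[0,0,0]],"yaw":[0,0,0],"gripper":[-1,-1,-1]}'
cat > st.py <<'E'
from h import *
from cell import manip,snapshot
import sys
s=manip.sense(); M=Rot.from_rotvec(s["tcp_rot"]).as_matrix()
print("t",round(s["time"],2),"pos",np.round(s["ee_pos"],4),"F",np.round(s["force"],2),"tq",np.round(s["wrist_torque"],3),"w",round(float(s["width"]),4),"xang",np.degrees(np.arctan2(M[1,0],M[0,0])).round(2),"ydir",M[:,1].round(3),"q6",round(s["qpos"][5],2))
if len(sys.argv)>3:
    g=np.array([float(a) for a in sys.argv[1:4]])
    print("rows sum in full-scale units (x,y,z):",(M.T@(g-s["ee_pos"])/0.04).round(3))
if len(sys.argv)>4:
    n=sys.argv[4]; cam=n.split("_")[0]; d=snapshot(cam); np.savez(n+".npz",**d); cv2.imwrite(f"pics/{n}.png",d["img"][:,:,::-1])
E
python3 st.py 0.499 -0.3075 0.111 wrist_1
```

```text
time: 2.15
ee_pos: [0.5, -0.3068, 0.209]
tcp_rot: [-1.559, 0.22, -0.22]
force: [1.7, 0.6, 0.4]
width: 0.092
time: 2.45
ee_pos: [0.4997, -0.3037, 0.2091]
tcp_rot: [-1.559, 0.22, -0.218]
force: [0.1, 1.4, 0.2]
width: 0.0919
t 2.45 pos [ 0.4997 -0.3037  0.2091] F [0.11 1.43 0.15] tq [ 0.005  0.014 -0.001] w 0.0919 xang -16.0 ydir [-0.001  0.001 -1.   ] q6 -1.97
rows sum in full-scale units (x,y,z): [ 0.011  2.453 -0.098]
```

View pics/wrist_1.png

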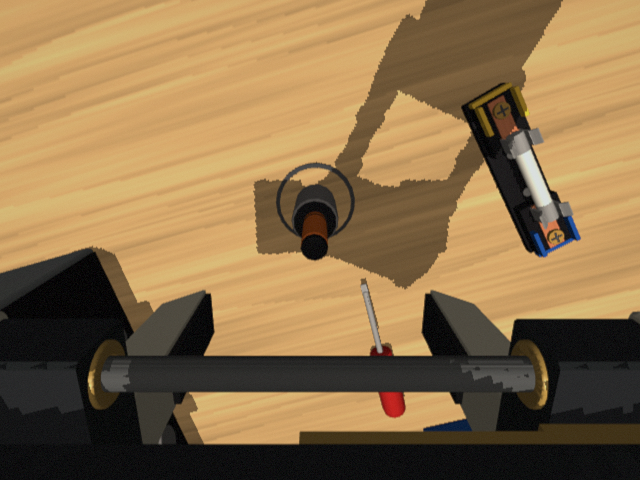

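The wrist view shows the probe top at (314,246) in line with the jaw centre, and the foot ring around (315,202). I'll cross-check its position.

```bash
python3 - <<'E'
from h import *
d=load("wrist_1.npz")
print(ray_plane(d,314.5,246,.14), ray_plane(d,315.5,202,.002), ray_plane(d,316,211,.072))
E
```

```text
[ 0.49765812 -0.30503038  0.14      ] [ 0.49932441 -0.30560495  0.002     ] [ 0.49172789 -0.3026182   0.072     ]
```

```bash
python3 -m jog '{"dp":[[0,0.5,-0.07],[0,0.7,0],[0,0.7,0],[0,0.4,0],[0,0.15,0],[0,0,0],[0,0,0]],"yaw":[0,0,0,0,0,0,0],"gripper":[-1,-1,-1,-1,-1,-1,-1]}' 25
python3 -m jog '{"dp":[[0,0,0],[0,0,0],[0,0,0],[0,0,0],[0,0,0],[0,0,0],[0,0,0],[0,0,0]],"yaw":[0,0,0,0,0,0,0,0],"gripper":[1,1,1,1,1,1,1,1]}' 25
python3 st.py 0.5083 0.1614 0.2 wrist_2
```

```text
time: 3.2
ee_pos: [0.4999, -0.3075, 0.1127]
tcp_rot: [-1.561, 0.218, -0.22]
force: [-0.1, -0.4, -0.3]
width: 0.0919
time: 4.0
ee_pos: [0.4992, -0.3076, 0.1113]
tcp_rot: [-1.56, 0.22, -0.22]
force: [0.8, 0.1, 0.2]
width: 0.0325
t 4.0 pos [ 0.4992 -0.3076  0.1113] F [0.79 0.14 0.23] tq [-0.007 -0.052  0.047] w 0.0325 xang -16.03 ydir [-0.  0. -1.] q6 -1.97
rows sum in full-scale units (x,y,z): [-3.021 -2.215 11.332]
```

View pics/wrist_2.png

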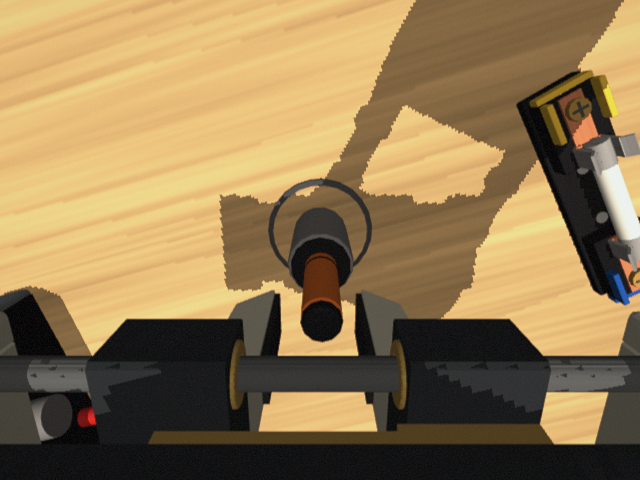

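Jaws are still closing (32 mm) and evenly centred on the orange barrel. I'll let them finish.

```bash
python3 -m jog '{"dp":[[0,0,0],[0,0,0],[0,0,0],[0,0,0],[0,0,0]],"yaw":[0,0,0,0,0],"gripper":[1,1,1,1,1]}' 25
python3 st.py 0.5083 0.1614 0.2
```

```text
time: 4.55
ee_pos: [0.4992, -0.3076, 0.1114]
tcp_rot: [-1.559, 0.22, -0.22]
force: [-0.8, 0.4, -0.5]
width: 0.0167
t 4.55 pos [ 0.4992 -0.3076  0.1114] F [-0.8   0.4  -0.51] tq [ 0.098 -0.011 -0.007] w 0.0167 xang -16.03 ydir [-0.  0. -1.] q6 -1.97
rows sum in full-scale units (x,y,z): [-3.02  -2.214 11.331]
```

```bash
python3 -m jog '{"dp":[[0,-0.3,0],[0,-0.6,0],[0,-0.8,0],[0,-0.8,0],[0,-0.3,0],[0,0,0]],"yaw":[0,0,0,0,0,0],"gripper":[1,1,1,1,1,1]}' 25
python3 st.py 0.5083 0.1614 0.2 scene_3
python3 - <<'E'
from h import *
d=load("scene_3.npz"); crop(d,130,180,260,370,3,"pics/s3.png")
E
```

```text
time: 5.15
ee_pos: [0.5, -0.3082, 0.2255]
tcp_rot: [-1.562, 0.217, -0.223]
force: [0.0, -0.1, -0.9]
width: 0.0172
t 5.15 pos [ 0.5    -0.3082  0.2255] F [ 0.04 -0.09 -0.9 ] tq [ 0.015 -0.019 -0.01 ] w 0.0172 xang -16.03 ydir [ 0.003 -0.003 -1.   ] q6 -1.97
rows sum in full-scale units (x,y,z): [-3.044  0.607 11.342]
```

View pics/s3.png

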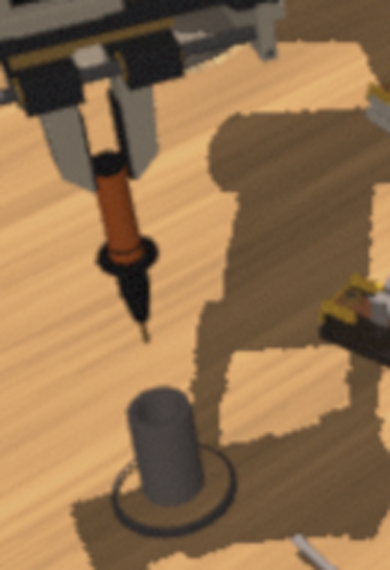

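The probe is lifted clear and looks straight in the jaws. Next I'll carry it over the yellow terminal.

```bash
python3 -m jog '{"dp":[[-0.13,0,0.5],[-0.25,0,0.94],[-0.25,0,0.94],[-0.25,0,0.94],[-0.25,0,0.94],[-0.25,0,0.94],[-0.25,0,0.94],[-0.25,0,0.94],[-0.25,0,0.94],[-0.25,0,0.94],[-0.25,0,0.94],[-0.25,0,0.94],[-0.13,0,0.5],[0,0,0],[0,0,0],[0,0,0]],"yaw":[0,0,0,0,0,0,0,0,0,0,0,0,0,0,0,0],"gripper":[1,1,1,1,1,1,1,1,1,1,1,1,1,1,1,1]}' 25
python3 st.py 0.5083 0.1614 0.145 scene_4
python3 st.py 0.5083 0.1614 0.145 top_4
python3 - <<'E'
from h import *
d=load("scene_4.npz"); crop(d,320,120,440,290,4,"pics/s4.png")
E
```

```text
time: 6.8
ee_pos: [0.5084, 0.1605, 0.2225]
tcp_rot: [-1.56, 0.222, -0.219]
force: [0.8, -0.6, -0.8]
width: 0.0169
t 6.8 pos [0.5084 0.1605 0.2225] F [ 0.77 -0.62 -0.78] tq [ 0.01  -0.013  0.012] w 0.0169 xang -16.08 ydir [-0.002 -0.001 -1.   ] q6 -1.13
rows sum in full-scale units (x,y,z): [-0.006  1.937  0.022]
t 6.85 pos [0.5086 0.1605 0.2228] F [-0.91  0.31 -0.97] tq [-0.058  0.01  -0.036] w 0.0167 xang -16.11 ydir [-0.001 -0.    -1.   ] q6 -1.13
rows sum in full-scale units (x,y,z): [-0.011  1.944  0.022]
```

View pics/s4.png

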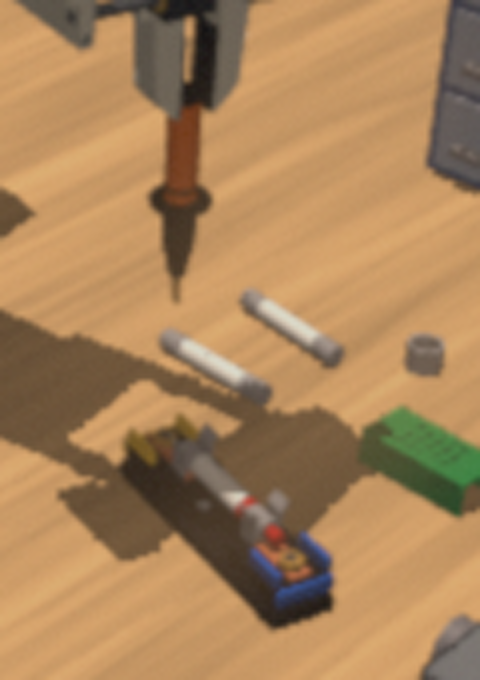

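```bash
python3 - <<'E'
from h import *
d=load("scene_4.npz"); u,v=(176.5/4-.5+320,298.5/4-.5+120); print(u,v,proj(d,[.5086,.1605,.1214]),proj(d,[.5086,.1605,.0334]), ray_plane(d,u,v,.1214))
E
```

```text
363.625 194.125 [362.8214797  195.13392698] [360.66559104 227.89808176] [0.50708074 0.16490571 0.1214    ]
```

The tip lies within about 1 px of where I predicted, so I'll descend.

```bash
python3 -m jog '{"dp":[[0,0.4,0.02],[0,0.7,0],[0,0.6,0],[0,0.24,0],[0,0,0],[0,0,0],[0,0,0]],"yaw":[0,0,0,0,0,0,0],"gripper":[1,1,1,1,1,1,1]}' 25
python3 st.py 0.5083 0.1614 0.1334 scene_5
python3 - <<'E'
from h import *
d=load("scene_5.npz"); crop(d,330,150,430,280,5,"pics/s5.png")
E
```

```text
time: 7.6
ee_pos: [0.5099, 0.1624, 0.1472]
tcp_rot: [-1.559, 0.218, -0.222]
force: [-0.4, 0.3, -0.3]
width: 0.0167
t 7.6 pos [0.5099 0.1624 0.1472] F [-0.43  0.34 -0.34] tq [ 0.006  0.032 -0.043] w 0.0167 xang -16.05 ydir [ 0.003  0.    -1.   ] q6 -1.13
rows sum in full-scale units (x,y,z): [-0.034  0.345 -0.035]
```

View pics/s5.png

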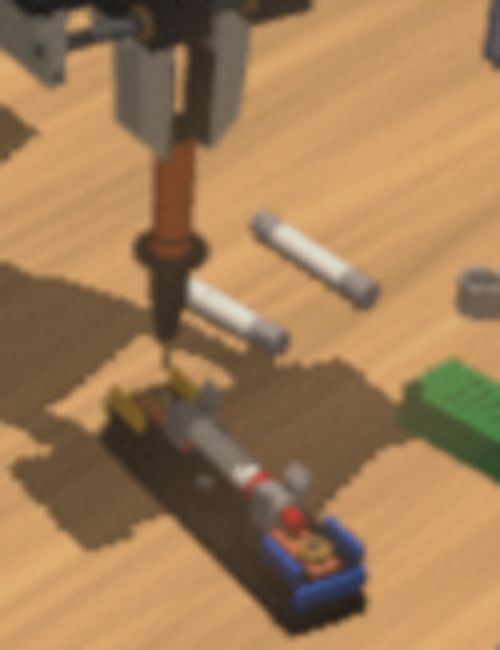

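```bash
python3 -m jog '{"dp":[[-0.02,0.2,-0.02],[0,0.1,0],[0,0,0],[0,0,0]],"yaw":[0,0,0,0],"gripper":[1,1,1,1]}' 25
python3 st.py 0.5083 0.1614 0.1334
python3 -m jog '{"dp":[[0,0.05,0],[0,0.02,0],[0,0,0]],"yaw":[0,0,0],"gripper":[1,1,1]}' 25
python3 st.py 0.5083 0.1614 0.1334
```

```text
time: 8.05
ee_pos: [0.5079, 0.1618, 0.1337]
tcp_rot: [-1.56, 0.22, -0.219]
force: [0.4, -0.2, -0.4]
width: 0.017
t 8.05 pos [0.5079 0.1618 0.1337] F [ 0.39 -0.24 -0.43] tq [ 0.031  0.019 -0.032] w 0.017 xang -16.03 ydir [-0.  0. -1.] q6 -1.13
rows sum in full-scale units (x,y,z): [ 0.012  0.007 -0.008]
time: 8.35
ee_pos: [0.5082, 0.1619, 0.1311]
tcp_rot: [-1.559, 0.219, -0.22]
force: [0.4, 0.6, 0.2]
width: 0.0169
t 8.35 pos [0.5082 0.1619 0.1311] F [0.38 0.55 0.21] tq [0.11  0.019 0.012] w 0.0169 xang -16.03 ydir [ 0.  0. -1.] q6 -1.13
rows sum in full-scale units (x,y,z): [ 0.007 -0.057 -0.011]
```

```bash
python3 -m jog '{"dp":[[0,0.03,0],[0,0,0],[0,0,0]],"yaw":[0,0,0],"gripper":[1,1,1]}' 25
python3 st.py 0.5083 0.1614 0.1334 scene_6
python3 - <<'E'
from h import *
d=load("scene_6.npz"); crop(d,335,180,405,260,8,"pics/s6.png")
E
for i in 1 2; do python3 -m jog '{"dp":[[0,0,0]],"yaw":[0],"gripper":[1]}' 25; done
```

```text
time: 8.65
ee_pos: [0.5081, 0.1619, 0.1299]
tcp_rot: [-1.559, 0.219, -0.22]
force: [0.3, 1.1, 1.4]
width: 0.0172
t 8.65 pos [0.5081 0.1619 0.1299] F [0.33 1.09 1.45] tq [ 0.015 -0.016 -0.025] w 0.0172 xang -16.03 ydir [ 0.  0. -1.] q6 -1.13
rows sum in full-scale units (x,y,z): [ 0.007 -0.087 -0.01 ]
time: 8.8
ee_pos: [0.5081, 0.1619, 0.1299]
tcp_rot: [-1.559, 0.219, -0.22]
force: [-0.1, 1.1, 1.1]
width: 0.0171
time: 8.9
ee_pos: [0.5081, 0.1619, 0.1299]
tcp_rot: [-1.559, 0.219, -0.22]
force: [-0.0, 0.2, 1.2]
width: 0.0169
```

View pics/s6.png

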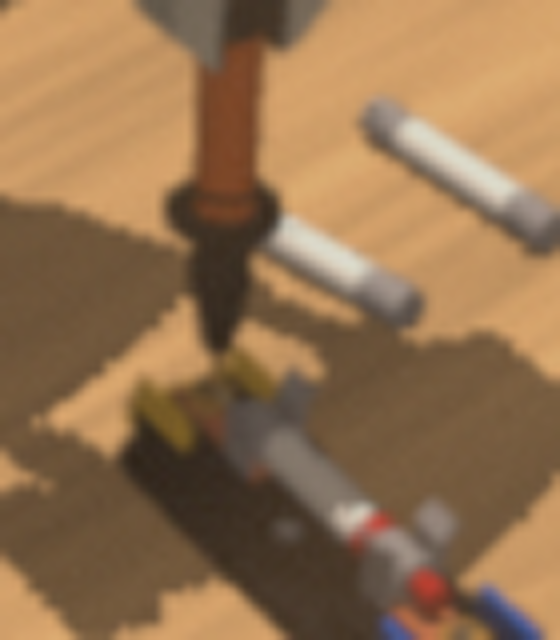

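Contact confirmed. Net force rose from about -0.7 N (the probe's weight) to +1.2 N, which is about 1.9 N on the spring tip, in the middle of its range. I'll lift and go to the blue terminal.

```bash
python3 -m jog '{"dp":[[0,-0.4,0],[0,-0.5,0],[0,-0.25,0],[0.5,0,0],[0.8,0,-0.03],[0.8,0,-0.03],[0.7,0,0],[0.38,0,0],[0,0,0],[0,0,0],[0,0,0]],"yaw":[0,0,0,0,0,0,0,0,0,0,0],"gripper":[1,1,1,1,1,1,1,1,1,1,1]}' 25
python3 st.py 0.6297 0.1247 0.1334
```

```text
time: 10.0
ee_pos: [0.6286, 0.1248, 0.1757]
tcp_rot: [-1.56, 0.22, -0.218]
force: [-1.1, 0.4, -1.1]
width: 0.0169
t 10.0 pos [0.6286 0.1248 0.1757] F [-1.13  0.36 -1.12] tq [ 0.01  -0.017  0.008] w 0.0169 xang -16.01 ydir [-0.001  0.    -1.   ] q6 -1.22
rows sum in full-scale units (x,y,z): [0.027 1.057 0.006]
```

```bash
python3 -m jog '{"dp":[[0.02,0.3,0],[0,0.45,0],[0,0.25,0],[0,0.05,0],[0,0,0],[0,0,0]],"yaw":[0,0,0,0,0,0],"gripper":[1,1,1,1,1,1]}' 25
python3 st.py 0.6297 0.1247 0.1299
python3 -m jog '{"dp":[[0,0.04,0],[0,0.03,0],[0,0,0],[0,0,0]],"yaw":[0,0,0,0],"gripper":[1,1,1,1]}' 25
python3 st.py 0.6297 0.1247 0.1299 scene_7
python3 - <<'E'
from h import *
d=load("scene_7.npz"); crop(d,350,190,430,280,7,"pics/s7.png")
E
```

```text
time: 10.6
ee_pos: [0.6307, 0.1242, 0.1345]
tcp_rot: [-1.559, 0.219, -0.22]
force: [0.1, -0.2, -1.2]
width: 0.0168
t 10.6 pos [0.6307 0.1242 0.1345] F [ 0.12 -0.2  -1.25] tq [-0.023  0.072 -0.043] w 0.0168 xang -16.03 ydir [ 0.001  0.    -1.   ] q6 -1.22
rows sum in full-scale units (x,y,z): [-0.028  0.115  0.004]
time: 11.0
ee_pos: [0.6306, 0.1242, 0.1313]
tcp_rot: [-1.559, 0.219, -0.22]
force: [0.2, 1.0, 0.2]
width: 0.0166
t 11.0 pos [0.6306 0.1242 0.1313] F [0.19 1.   0.19] tq [-0.014  0.042 -0.036] w 0.0166 xang -16.03 ydir [ 0.001  0.    -1.   ] q6 -1.22
rows sum in full-scale units (x,y,z): [-0.024  0.035  0.006]
```

View pics/s7.png

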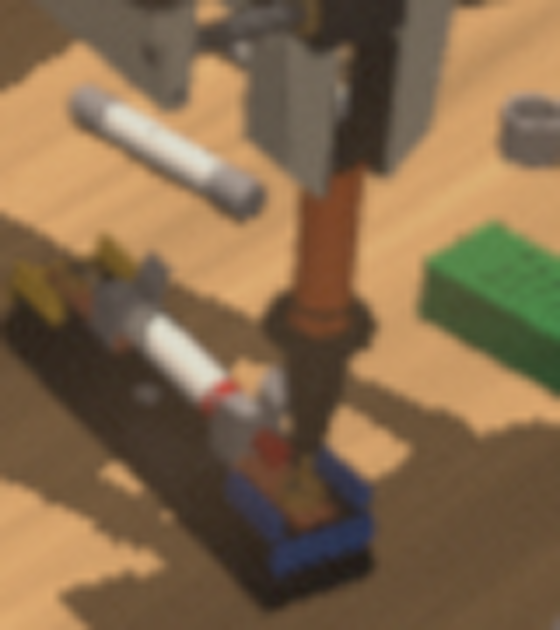

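```bash
python3 -m jog '{"dp":[[0,0.035,0],[0,0,0],[0,0,0]],"yaw":[0,0,0],"gripper":[1,1,1]}' 25
python3 -m jog '{"dp":[[0,0,0]],"yaw":[0],"gripper":[1]}' 25
python3 st.py 0.4992 -0.3076 0.2255
```

```text
time: 11.35
ee_pos: [0.6304, 0.1242, 0.1297]
tcp_rot: [-1.56, 0.219, -0.22]
force: [-0.8, 0.3, 1.0]
width: 0.0168
time: 11.45
ee_pos: [0.6305, 0.1242, 0.1297]
tcp_rot: [-1.559, 0.22, -0.22]
force: [-0.1, -0.2, 1.9]
width: 0.017
t 11.45 pos [0.6305 0.1242 0.1297] F [-0.14 -0.19  1.88] tq [ 0.016 -0.031  0.011] w 0.017 xang -16.03 ydir [ 0.  0. -1.] q6 -1.22
rows sum in full-scale units (x,y,z): [ -0.172  -2.397 -11.28 ]
```

Second contact confirmed, with about 2 N on the tip. Now I'll return to the holster.

```bash
python3 -m jog '{"dp":[[0,-0.5,0],[0,-0.9,0],[0,-0.9,0],[0,-0.1,-0.5],[0,0,-0.95],[0,0,-0.95],[0,0,-0.95],[0,0,-0.95],[0,0,-0.95],[0,0,-0.95],[0,0,-0.95],[0,0,-0.95],[0,0,-0.95],[0,0,-0.95],[-0.09,0,-0.8],[-0.08,0,-0.48],[0,0,0],[0,0,0],[0,0,0]],"yaw":[0,0,0,0,0,0,0,0,0,0,0,0,0,0,0,0,0,0,0],"gripper":[1,1,1,1,1,1,1,1,1,1,1,1,1,1,1,1,1,1,1]}' 25
python3 st.py 0.4992 -0.3076 0.1114 scene_8
python3 - <<'E'
from h import *
d=load("scene_8.npz"); crop(d,130,180,260,370,3,"pics/s8.png")
E
```

```text
time: 13.35
ee_pos: [0.4993, -0.3067, 0.2252]
tcp_rot: [-1.559, 0.22, -0.219]
force: [0.2, 0.6, -0.7]
width: 0.0168
t 13.35 pos [ 0.4993 -0.3067  0.2252] F [ 0.23  0.62 -0.69] tq [-0.037 -0.002 -0.056] w 0.0168 xang -15.99 ydir [-0.001  0.001 -1.   ] q6 -1.97
rows sum in full-scale units (x,y,z): [ 0.006  2.844 -0.024]
```

View pics/s8.png

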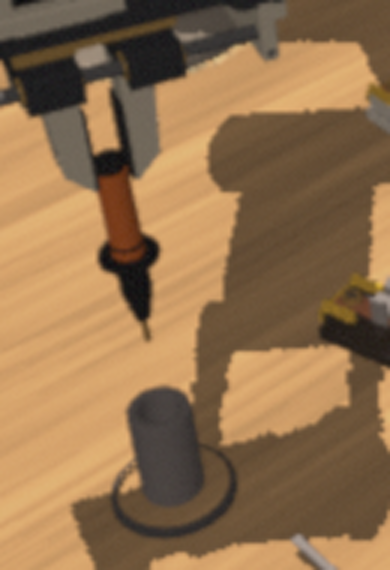

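```bash
python3 -m jog '{"dp":[[0,0.3,-0.02],[0,0.6,0],[0,0.6,0],[0,0.6,0],[0,0.4,0],[0,0.25,0],[0,0.05,0],[0,0,0],[0,0,0]],"yaw":[0,0,0,0,0,0,0,0,0],"gripper":[1,1,1,1,1,1,1,1,1]}' 25
python3 st.py 0.4992 -0.3076 0.1114
```

```text
time: 14.3
ee_pos: [0.4996, -0.3086, 0.1144]
tcp_rot: [-1.56, 0.218, -0.221]
force: [-0.2, -0.6, -0.4]
width: 0.0166
t 14.3 pos [ 0.4996 -0.3086  0.1144] F [-0.2  -0.58 -0.38] tq [-0.033  0.028 -0.024] w 0.0166 xang -16.02 ydir [ 0.001 -0.001 -1.   ] q6 -1.98
rows sum in full-scale units (x,y,z): [-0.016  0.076  0.023]
```

```bash
python3 -m jog '{"dp":[[-0.01,0.06,0.02],[0,0.03,0],[0,0,0],[0,0,0]],"yaw":[0,0,0,0],"gripper":[1,1,1,1]}' 25
python3 st.py 0.4992 -0.3076 0.1114 scene_9
python3 - <<'E'
from h import *
d=load("scene_9.npz"); crop(d,130,200,260,370,3,"pics/s9.png")
E
```

```text
time: 14.7
ee_pos: [0.4995, -0.3077, 0.1112]
tcp_rot: [-1.56, 0.218, -0.221]
force: [-0.6, 1.2, 5.2]
width: 0.017
t 14.7 pos [ 0.4995 -0.3077  0.1112] F [-0.63  1.21  5.15] tq [ 0.25  -0.001 -0.049] w 0.017 xang -16.03 ydir [ 0.002 -0.001 -1.   ] q6 -1.97
rows sum in full-scale units (x,y,z): [-0.007 -0.006  0.   ]
```

View pics/s9.png

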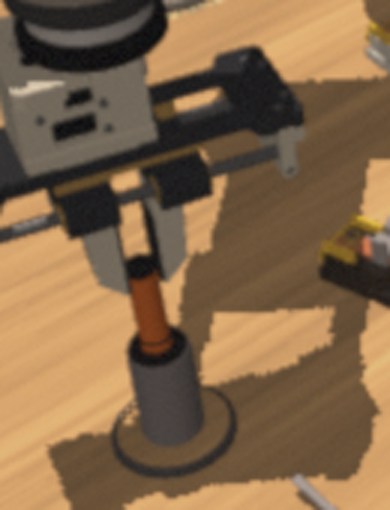

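The probe is home: the guard sits on the rim with about 5 N. I'll release and rise.

```bash
python3 -m jog '{"dp":[[0,0,0],[0,0,0],[0,0,0],[0,0,0],[0,0,0],[0,0,0],[0,-0.4,0],[0,-0.7,0],[0,-0.7,0],[0,-0.6,0]],"yaw":[0,0,0,0,0,0,0,0,0,0],"gripper":[-1,-1,-1,-1,-1,-1,-1,-1,-1,-1]}' 25
python3 - <<'E'
from h import *
Y=np.array([.5083,.1614,0]);B=np.array([.6297,.1247,0]);c=(Y+B)/2;u=(B-Y)/np.linalg.norm(B-Y);print(c,u,c+u*.013)
E
python3 st.py 0.5814 0.1393 0.12 scene_10
python3 - <<'E'
from h import *
d=load("scene_10.npz"); crop(d,130,200,260,370,3,"pics/s10.png")
E
```

```text
time: 15.75
ee_pos: [0.499, -0.3076, 0.2074]
tcp_rot: [-1.56, 0.219, -0.22]
force: [-0.1, -0.6, -0.7]
width: 0.0899
[0.569   0.14305 0.     ] [ 0.95721651 -0.2893727   0.        ] [0.58144381 0.13928815 0.        ]
t 15.75 pos [ 0.499  -0.3076  0.2074] F [-0.07 -0.56 -0.65] tq [ 0.006 -0.025  0.004] w 0.0899 xang -16.03 ydir [ 0.001 -0.    -1.   ] q6 -1.97
rows sum in full-scale units (x,y,z): [-1.106  2.182 11.307]
```

View pics/s10.png

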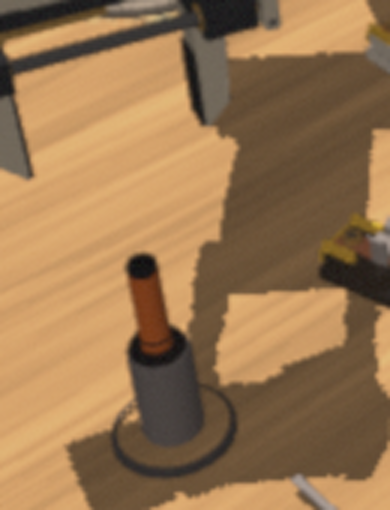

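The probe is left standing in its holster. Now over to the fuse, with a small yaw trim.

```bash
python3 -m jog '{"dp":[[-0.05,0,0.5],[-0.1,0,0.94],[-0.1,0,0.94],[-0.1,0,0.94],[-0.1,0,0.94],[-0.1,0,0.94],[-0.1,0,0.94],[-0.1,0,0.94],[-0.1,0,0.94],[-0.1,0,0.94],[-0.1,0,0.94],[-0.1,0,0.94],[-0.05,0.5,0.5],[0,0.9,0],[0,0.3,0],[0,0,0],[0,0,0]],"yaw":[0,0,0,0,0,0,0,0,0,0,0,0,0,0.14,0,0,0],"gripper":[-1,-1,-1,-1,-1,-1,-1,-1,-1,-1,-1,-1,-1,-1,-1,-1,-1]}' 40
python3 st.py 0.5814 0.1393 0.043 wrist_11
```

```text
time: 17.5
ee_pos: [0.5786, 0.1412, 0.1391]
tcp_rot: [-1.558, 0.231, -0.232]
force: [-0.4, -0.3, 0.4]
width: 0.092
t 17.5 pos [0.5786 0.1412 0.1391] F [-0.41 -0.3   0.41] tq [-0.043  0.027  0.025] w 0.092 xang -16.9 ydir [ 0.001  0.    -1.   ] q6 -1.17
rows sum in full-scale units (x,y,z): [ 0.077  2.402 -0.027]
```

View pics/wrist_11.png

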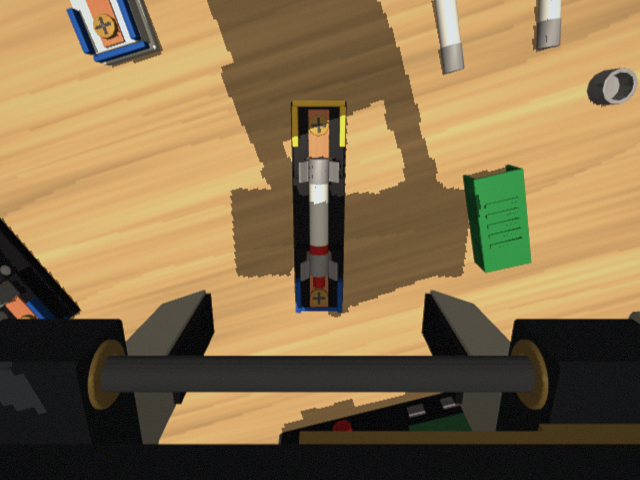

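The wrist view shows the holder straight in the image. The fuse axis is at columns 318–319, mid-jaw, and the red ring is at (318,250). I'll check the numbers.

```bash
python3 - <<'E'
from h import *
d=load("wrist_11.npz")
for n,u,v,z in [("Y",318.5,125,.032),("B",319,298,.032),("ring",318.5,250,.0417),("capfar",318,160,.0422),("ringend",318.5,246,.0415)]: print(n,ray_plane(d,u,v,z))
c=np.array([.569,.14305]);u=np.array([.9572,-.2894])
for u_,v_,z in[(318.5,160,.0422),(318.5,250,.0417)]:
    p=ray_plane(d,u_,v_,z)[:2]-c; print("along",p@u,"lat",p[0]*-u[1]*-1+p[1]*u[0] if 0 else np.cross(u,p))
E
```

```text
Y [0.50772161 0.16351533 0.032     ]
B [0.63031646 0.12677691 0.032     ]
ring [0.58951237 0.13872231 0.0417    ]
capfar [0.5286644  0.15680868 0.0422    ]
ringend [0.58669206 0.13957703 0.0415    ]
along -0.04259060694016186 lat 0.0018286442615762719
along 0.02088687203259794 lat 0.0017938183876493284<stdin>:6: DeprecationWarning: Arrays of 2-dimensional vectors are deprecated. Use arrays of 3-dimensional vectors instead. (deprecated in NumPy 2.0)
```

```bash
python3 -m jog '{"dp":[[0.07,0.4,0],[0,0.7,0],[0,0.7,0],[0,0.4,0],[0,0.2,0],[0,0,0],[0,0,0]],"yaw":[0,0,0,0,0,0,0],"gripper":[-1,-1,-1,-1,-1,-1,-1]}' 40
python3 st.py 0.5814 0.140 0.042
```

```text
time: 18.25
ee_pos: [0.5818, 0.1408, 0.0435]
tcp_rot: [-1.558, 0.229, -0.233]
force: [0.1, -0.6, -0.2]
width: 0.0918
t 18.25 pos [0.5818 0.1408 0.0435] F [ 0.15 -0.58 -0.15] tq [-0.046 -0.084 -0.042] w 0.0918 xang -16.89 ydir [ 0.003  0.    -1.   ] q6 -1.17
rows sum in full-scale units (x,y,z): [-0.003  0.038 -0.023]
```

```bash
python3 -m jog '{"dp":[[0,0,0],[0,0,0],[0,0,0],[0,0,0],[0,0,0],[0,0,0],[0,0,0],[0,0,0],[0,0,0],[0,0,0],[0,0,0],[0,0,0],[0,0,0]],"yaw":[0,0,0,0,0,0,0,0,0,0,0,0,0],"gripper":[1,1,1,1,1,1,1,1,1,1,1,1,1]}' 15
python3 st.py 0.5814 0.140 0.042
python3 -m jog '{"dp":[[0,0,0],[0,0,0]],"yaw":[0,0],"gripper":[1,1]}' 35
python3 st.py 0.5814 0.140 0.042 scene_12
python3 - <<'E'
from h import *
d=load("scene_12.npz"); crop(d,330,190,430,290,6,"pics/s12.png")
E
```

```text
time: 19.55
ee_pos: [0.5807, 0.1409, 0.042]
tcp_rot: [-1.558, 0.231, -0.231]
force: [-0.4, 0.2, 0.6]
width: 0.0003
t 19.55 pos [0.5807 0.1409 0.042 ] F [-0.41  0.21  0.61] tq [-0.022  0.013 -0.011] w 0.0003 xang -16.87 ydir [ 0.  0. -1.] q6 -1.17
rows sum in full-scale units (x,y,z): [ 0.024  0.001 -0.017]
time: 19.75
ee_pos: [0.5807, 0.1409, 0.042]
tcp_rot: [-1.558, 0.231, -0.231]
force: [-1.2, -1.0, -0.3]
width: 0.0008
t 19.75 pos [0.5807 0.1409 0.042 ] F [-1.24 -0.96 -0.26] tq [-0.     0.005 -0.052] w 0.0008 xang -16.87 ydir [ 0.  0. -1.] q6 -1.17
rows sum in full-scale units (x,y,z): [ 0.024  0.001 -0.017]
```

View pics/s12.png

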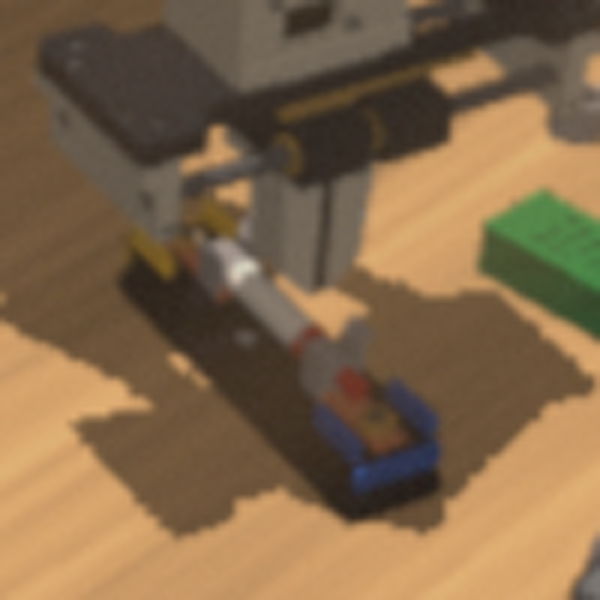

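The jaws shut to 0 mm without catching the fuse. I'll find out where the fuse is relative to the fingers before moving.

```bash
python3 - <<'E'
from h import *
d=load("scene_12.npz")
f=lambda X:((proj(d,X)-[330,190]+.5)*6).round(0)
print("tip",f([.5807,.1409,.020]),"tcp",f([.5807,.1409,.042]),"seat centre",f([.569,.143,.035]),"cap+",f([.569+.0407,.143-.0123,.035]),"cap-",f([.569-.0407,.143+.0123,.035]))
print("cam",-d["R"].T@d["t"])
for u,v in[(200,275),(150,225),(320,270),(245,270),(300,340)]:
    print((u,v),pt(d,(u+.5)/6-.5+330,(v+.5)/6-.5+190).round(4))
E
python3 st.py 0.58 0.14 0.042 wrist_12
```

```text
tip [297. 363.] tcp [301. 315.] seat centre [279. 314.] cap+ [344. 377.] cap- [217. 254.]
cam [ 1.16121669 -0.63775326  0.76167695]
(200, 275) [0.5292 0.145  0.0308]
(150, 225) [0.5877 0.0447 0.1331]
(320, 270) [0.5895 0.1382 0.0679]
(245, 270) [0.5477 0.1484 0.041 ]
(300, 340) [0.5963 0.121  0.0494]
t 19.8 pos [0.5807 0.1409 0.042 ] F [ 0.41 -0.15  0.13] tq [ 0.005 -0.    -0.052] w 0.0004 xang -16.87 ydir [ 0.  0. -1.] q6 -1.17
rows sum in full-scale units (x,y,z): [-0.009 -0.    -0.027]
```

View pics/wrist_12.png

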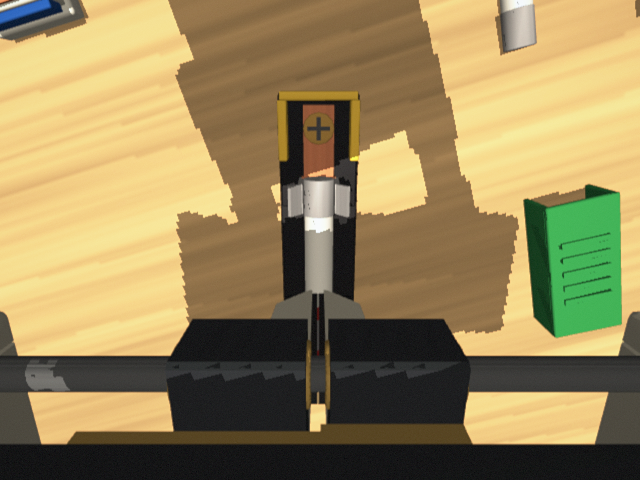

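The scene camera shows the fingertips ending near z≈0.056, above the fuse and not at 0.020 as the TCP figures say. I'll measure the fingertip height by depth.

```bash
python3 - <<'E'
from h import *
def cloud(d):
    z=d["range_z"]; v,u=np.mgrid[0:480,0:640]; k=z>0
    P=np.linalg.solve(d["intrinsics"],np.stack([u[k],v[k],np.ones(k.sum())]))*z[k]
    return (d["R"].T@(P-d["t"][:,None])).T
for n,t in[("scene_12",(.5807,.1409,.042)),("scene_10",(.499,-.3076,.2074)),("scene_4",(.5085,.1605,.2225)),("scene_9",(.4995,-.3077,.1112))]:
    C=cloud(load(n+".npz")); M=Rot.from_rotvec([-1.558,.231,-.231]).as_matrix()
    q=(C-np.array(t))@M
    k=(abs(q[:,0])<.014)&(abs(q[:,2])<.07)&(q[:,1]<.12)&(q[:,1]>-.1)
    h,e=np.histogram(q[k,1],bins=np.arange(-.1,.12,.01)); print(n,[(round(a,2),int(b)) for a,b in zip(e,h)])
    kk=k&(abs(q[:,2])>.035)&(abs(q[:,2])<.062); 
    if n=="scene_10": print("open finger max y",np.sort(q[kk&(q[:,1]<.1),1])[-15:].round(3))
d=load("wrist_11.npz"); s=-d["R"].T@d["t"]; print("wristcam rel tcp",(s-np.array([.5786,.1412,.1391])))
d=load("wrist0.npz"); s=-d["R"].T@d["t"]; M=Rot.from_rotvec([-1.5611,.22,-.2193]).as_matrix(); print("wristcam0 rel tcp tool",M.T@(s-np.array([.1448,.5042,.2088])))
E
```

```text
scene_12 [(np.float64(-0.1), 14), (np.float64(-0.09), 21), (np.float64(-0.08), 6), (np.float64(-0.07), 60), (np.float64(-0.06), 75), (np.float64(-0.05), 74), (np.float64(-0.04), 63), (np.float64(-0.03), 35), (np.float64(-0.02), 1), (np.float64(-0.01), 14), (np.float64(-0.0), 37), (np.float64(0.01), 0), (np.float64(0.02), 16), (np.float64(0.03), 139), (np.float64(0.04), 208), (np.float64(0.05), 0), (np.float64(0.06), 0), (np.float64(0.07), 0), (np.float64(0.08), 0), (np.float64(0.09), 0), (np.float64(0.1), 0)]
scene_10 [(np.float64(-0.1), 18), (np.float64(-0.09), 13), (np.float64(-0.08), 44), (np.float64(-0.07), 160), (np.float64(-0.06), 137), (np.float64(-0.05), 146), (np.float64(-0.04), 128), (np.float64(-0.03), 83), (np.float64(-0.02), 9), (np.float64(-0.01), 0), (np.float64(-0.0), 0), (np.float64(0.01), 0), (np.float64(0.02), 0), (np.float64(0.03), 0), (np.float64(0.04), 0), (np.float64(0.05), 0), (np.float64(0.06), 62), (np.float64(0.07), 49), (np.float64(0.08), 51), (np.float64(0.09), 46), (np.float64(0.1), 44)]
open finger max y [-0.021 -0.021 -0.021 -0.021 -0.021 -0.02  -0.02 
[... 524 characters left out ...]
(0.08), 8), (np.float64(0.09), 6), (np.float64(0.1), 1)]
scene_9 [(np.float64(-0.1), 14), (np.float64(-0.09), 13), (np.float64(-0.08), 14), (np.float64(-0.07), 113), (np.float64(-0.06), 118), (np.float64(-0.05), 114), (np.float64(-0.04), 131), (np.float64(-0.03), 126), (np.float64(-0.02), 52), (np.float64(-0.01), 45), (np.float64(-0.0), 42), (np.float64(0.01), 48), (np.float64(0.02), 47), (np.float64(0.03), 151), (np.float64(0.04), 38), (np.float64(0.05), 32), (np.float64(0.06), 34), (np.float64(0.07), 32), (np.float64(0.08), 29), (np.float64(0.09), 35), (np.float64(0.1), 376)]
wristcam rel tcp [-0.08053888  0.02482351  0.17484417]
wristcam0 rel tcp tool [-0.08412657 -0.17499727  0.00039498]
```

```bash
python3 - <<'E'
from h import *
def cloud(d):
    z=d["range_z"]; v,u=np.mgrid[0:480,0:640]; k=z>0
    P=np.linalg.solve(d["intrinsics"],np.stack([u[k],v[k],np.ones(k.sum())]))*z[k]
    return (d["R"].T@(P-d["t"][:,None])).T
for n,t,r in[("scene_10",(.499,-.3076,.2074),(-1.56,.219,-.22)),("scene_12",(.5807,.1409,.042),(-1.558,.231,-.231)),("scene0",(.1448,.5042,.2088),(-1.5611,.22,-.2193))]:
    C=cloud(load(n+".npz")); M=Rot.from_rotvec(r).as_matrix()
    q=(C-np.array(t))@M
    k=(abs(q[:,0])<.05)&(abs(q[:,2])<.07)&(q[:,1]<-.01)&(q[:,1]>-.04)
    for a in np.arange(-.04,-.01,.005):
        kk=k&(q[:,1]>=a)&(q[:,1]<a+.005)
        if kk.any(): print(n,round(a,3),kk.sum(),"x",q[kk,0].min().round(3),q[kk,0].max().round(3),"z",q[kk,2].min().round(3),q[kk,2].max().round(3))
E
```

```text
scene_10 -0.04 63 x -0.009 0.014 z -0.064 0.059
scene_10 -0.035 62 x -0.009 0.014 z -0.064 0.059
scene_10 -0.03 54 x -0.003 0.014 z -0.06 0.057
scene_10 -0.025 31 x -0.008 0.013 z -0.057 0.051
scene_10 -0.02 9 x -0.003 0.011 z -0.051 0.049
scene_12 -0.04 36 x -0.011 0.014 z -0.021 0.014
scene_12 -0.035 28 x -0.011 0.013 z -0.02 0.014
scene_12 -0.03 22 x -0.001 0.013 z -0.017 0.012
scene_12 -0.025 13 x 0.009 0.013 z -0.01 0.006
scene_12 -0.02 1 x 0.01 0.01 z 0.0 0.0
scene_12 -0.015 2 x 0.029 0.032 z -0.016 0.009
scene0 -0.04 37 x -0.01 0.016 z -0.066 0.061
scene0 -0.035 26 x -0.007 0.014 z -0.065 0.06
scene0 -0.03 26 x -0.009 0.014 z -0.063 0.057
scene0 -0.025 17 x -0.009 0.013 z -0.057 0.048
scene0 -0.02 8 x -0.014 0.009 z -0.051 0.053
```

So the reported TCP sits about 40 mm further ahead than the brief says: the fingertips are 18 mm behind it, not 22 mm in front. The probe steps still hold, because they were referenced to the probe's home pose and checked by force and image. The fuse is untouched. I'll open and go 40 mm lower, watching force.

```bash
python3 -m jog '{"dp":[[0,0,0],[0,0,0],[0,0,0],[0,0,0],[0,0,0],[0,0,0],[0,0.2,0],[0,0.3,0],[0,0.2,0],[0,0.1,0],[0,0,0],[0,0,0]],"yaw":[0,0,0,0,0,0,0,0,0,0,0,0],"gripper":[-1,-1,-1,-1,-1,-1,-1,-1,-1,-1,-1,-1]}' 15
python3 st.py 0.5814 0.140 0.002 scene_13
python3 - <<'E'
from h import *
d=load("scene_13.npz"); crop(d,320,190,440,290,6,"pics/s13.png")
E
```

```text
time: 21.05
ee_pos: [0.5808, 0.1409, 0.01]
tcp_rot: [-1.558, 0.231, -0.231]
force: [0.7, -0.4, 0.4]
width: 0.09
t 21.05 pos [0.5808 0.1409 0.01  ] F [ 0.75 -0.35  0.44] tq [-0.058 -0.022 -0.012] w 0.09 xang -16.87 ydir [ 0.  0. -1.] q6 -1.17
rows sum in full-scale units (x,y,z): [ 0.022  0.199 -0.018]
```

View pics/s13.png

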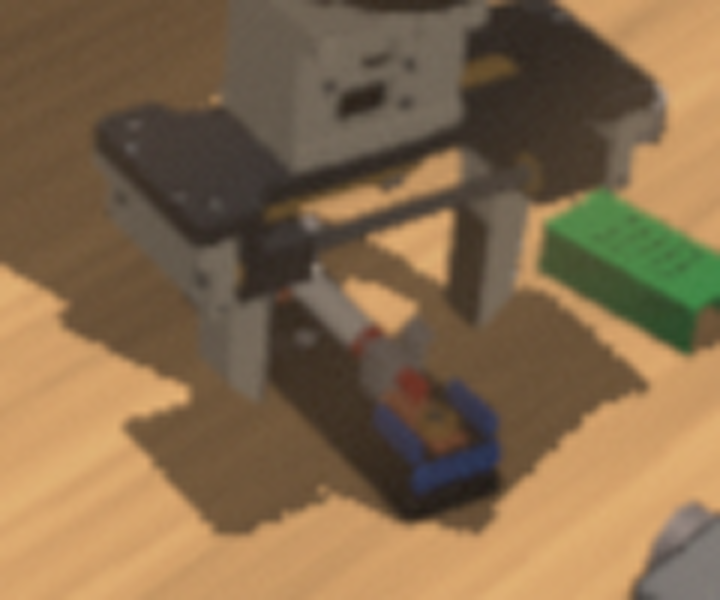

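The fingers straddle the fuse, with tips around 28 mm. I'll go 7 mm lower and close.

```bash
python3 -m jog '{"dp":[[0,0.18,0],[0,0,0],[0,0,0],[0,0,0],[0,0,0],[0,0,0],[0,0,0],[0,0,0],[0,0,0],[0,0,0],[0,0,0],[0,0,0],[0,0,0],[0,0,0]],"yaw":[0,0,0,0,0,0,0,0,0,0,0,0,0,0],"gripper":[-1,1,1,1,1,1,1,1,1,1,1,1,1,1]}' 15
python3 st.py 0.5814 0.140 0.002
```

```text
time: 22.5
ee_pos: [0.5808, 0.141, 0.0028]
tcp_rot: [-1.558, 0.231, -0.231]
force: [1.2, 1.6, -0.9]
width: 0.013
t 22.5 pos [0.5808 0.141  0.0028] F [ 1.18  1.6  -0.85] tq [ 0.189 -0.125  0.01 ] w 0.013 xang -16.88 ydir [ 0.  0. -1.] q6 -1.17
rows sum in full-scale units (x,y,z): [ 0.023  0.021 -0.02 ]
```

Gripped at 13.0 mm, which is the ceramic diameter. Now I'll tighten and draw straight up.

```bash
python3 -m jog '{"dp":[[0,0,0],[0,0,0],[0,-0.1,0],[0,-0.15,0],[0,-0.25,0],[0,-0.5,0],[0,-0.8,0],[0,-0.8,0],[0,-0.8,0],[0,-0.4,0],[0,0,0]],"yaw":[0,0,0,0,0,0,0,0,0,0,0],"gripper":[1,1,1,1,1,1,1,1,1,1,1]}' 40
python3 st.py 0.5814 0.140 0.16 scene_14
python3 - <<'E'
from h import *
d=load("scene_14.npz"); crop(d,320,130,440,290,4,"pics/s14.png")
E
```

```text
time: 23.6
ee_pos: [0.5823, 0.1409, 0.1589]
tcp_rot: [-1.557, 0.226, -0.236]
force: [1.4, 0.5, -1.3]
width: 0.0118
t 23.6 pos [0.5823 0.1409 0.1589] F [ 1.4   0.45 -1.35] tq [ 0.004  0.029 -0.014] w 0.0118 xang -16.87 ydir [ 0.007  0.001 -1.   ] q6 -1.17
rows sum in full-scale units (x,y,z): [-0.015 -0.029 -0.028]
```

View pics/s14.png

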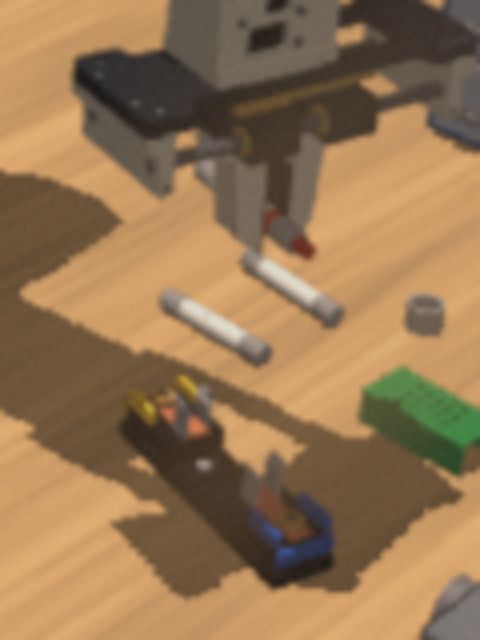

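The fuse is out and level, red pin forward, and both clip pairs are empty. I gripped it on the pin side of centre, so I'll soften the grip and let the tail swing down.

```bash
python3 -m jog '{"dp":[[0,0,0],[0,0,0],[0,0,0],[0,0,0],[0,0,0],[0,0,0]],"yaw":[0,0,0,0,0,0],"gripper":[1,1,1,1,1,1]}' 3
python3 st.py 0.5814 0.140 0.16 scene_15
python3 - <<'E'
from h import *
d=load("scene_15.npz"); crop(d,350,150,430,250,6,"pics/s15.png")
E
```

```text
time: 24.25
ee_pos: [0.5806, 0.1409, 0.1546]
tcp_rot: [-1.558, 0.231, -0.231]
force: [0.0, -0.2, -0.1]
width: 0.0129
t 24.25 pos [0.5806 0.1409 0.1546] F [ 0.03 -0.18 -0.11] tq [ 0.013 -0.022 -0.027] w 0.0129 xang -16.87 ydir [-0.  0. -1.] q6 -1.17
rows sum in full-scale units (x,y,z): [ 0.025 -0.135 -0.016]
```

View pics/s15.png

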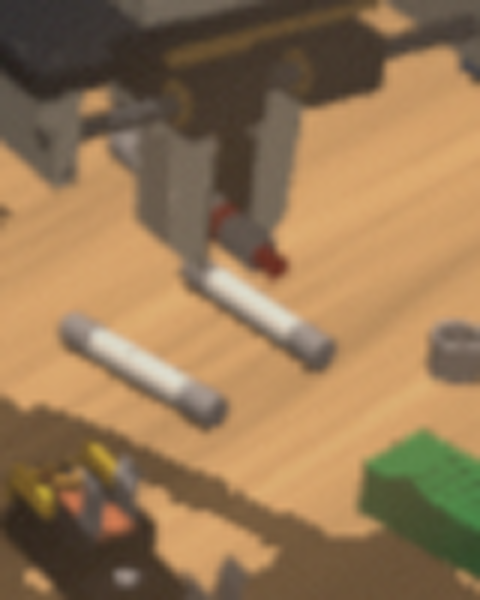

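At 3 N the fuse stays level, because pad friction holds it. I'll pivot it in the soft grip instead. First I'll push the pin end up over the fixed yellow-end wall of holder_a, then push the tail vertical against the blue end face. I need the wall positions first.

```bash
python3 - <<'E'
from h import *
d=load("wrist_11.npz")
c=np.array([.569,.14305]);u=np.array([.9572,-.2894]);n=np.array([.2894,.9572])
for nm,a,b,z in[("yel outer",318.5,101,.034),("blue outer top",319,310,.034),("yel inner",318.5,106,.034)]:
    p=ray_plane(d,a,b,z)[:2]; print(nm,p.round(4),"along",((p-c)@u).round(4),"depth z",pt(d,a,b+(3 if 'yel o' in nm else 0))[2].round(4))
for al in(-.098,-.06+.0): print(al,c+u*al)
d=load("top0.npz")
for a,b in[(242,257),(246,258),(250,259)]: print(pt(d,a,b).round(4))
g=c-.098*u+.0013*n; print("goal xy",g)
E
python3 st.py 0.4756 0.1727 0.05
```

```text
yel outer [0.4932 0.1679] along -0.0798 depth z 0.0248
blue outer top [0.6391 0.1241] along 0.0726 depth z 0.0242
yel inner [0.4962 0.167 ] along -0.0767 depth z 0.024
-0.098 [0.4751944 0.1714112]
-0.06 [0.511568 0.160414]
[ 0.4907  0.177  -0.0011]
[ 4.887e-01  1.687e-01 -4.000e-04]
[0.4867 0.1603 0.001 ]
goal xy [0.47557062 0.17265556]
t 24.3 pos [0.5807 0.1409 0.1547] F [ 0.24  0.16 -0.04] tq [-0.     0.034 -0.024] w 0.0134 xang -16.87 ydir [-0.  0. -1.] q6 -1.17
rows sum in full-scale units (x,y,z): [-2.744e+00  2.618e+00 -1.000e-03]
```

```bash
python3 - <<'E'
from h import *
d=load("wrist_11.npz")
c=np.array([.569,.14305]);u=np.array([.9572,-.2894])
for r in list(range(97,118,1)):
    p=pt(d,318,r); print(r,"along",((p[:2]-c)@u*1000).round(1),"z",(p[2]*1000).round(1),d["img"][r,318])
print()
for r in list(range(290,318,2)):
    p=pt(d,318,r); print(r,"along",((p[:2]-c)@u*1000).round(1),"z",(p[2]*1000).round(1),d["img"][r,318])
E
```

```text
97 along -83.2 z 0.1 [109  85  55]
98 along -82.5 z 0.5 [108  85  54]
99 along -81.8 z 0.6 [111  86  56]
100 along -81.1 z -0.1 [128 102  48]
101 along -80.0 z 23.6 [145 113  37]
102 along -79.3 z 24.4 [143 112  35]
103 along -78.7 z 23.0 [142 112  37]
104 along -78.0 z 24.8 [143 112  36]
105 along -77.4 z 24.7 [131 103  30]
106 along -76.7 z 24.0 [93 73 22]
107 along -76.1 z 24.9 [23 18  8]
108 along -75.4 z 24.1 [16 14 14]
109 along -74.8 z 25.2 [67 41 27]
110 along -74.1 z 27.0 [106  62  39]
111 along -73.5 z 24.6 [119  71  45]
112 along -72.9 z 28.1 [119  70  44]
113 along -72.2 z 26.3 [119  70  45]
114 along -71.6 z 26.1 [110  70  40]
115 along -71.0 z 31.9 [105  77  39]
116 along -70.3 z 32.0 [106  78  35]
117 along -69.7 z 32.0 [81 62 35]

290 along 56.5 z 32.3 [99 73 34]
292 along 58.7 z 31.2 [70 56 34]
294 along 60.4 z 31.3 [51 43 40]
296 along 61.9 z 31.5 [48 45 40]
298 along 63.6 z 31.5 [39 38 39]
300 along 65.5 z 31.3 [51 44 41]
302 along 66.7 z 32.3 [46 43 38]
304 along 68.2 z 32.6 [83 63 35]
306 along 72.6 z 27.4 [85 50 30]
308 along 76.1 z 24.0 [15 42 83]
310 along 77.8 z 24.2 [53 55 84]
312 along 92.4 z 0.0 [221 172 110]
314 along 94.5 z -0.2 [222 175 113]
316 along 96.3 z 0.0 [220 173 111]
```

The end face is the 25 mm pedestal edge at -80 mm, with no taller wall. That gives about 45° in stage one, which is enough for the second push. I'll move the pin end over the yellow pedestal.

```bash
python3 -m jog '{"dp":[[-0.6,0,0],[-0.9,0,0],[-0.9,0,0],[-0.4,0.3,0],[0,0.7,0],[0,0.8,0],[0,0.8,0],[0,0.5,0],[0,0,0],[0,0,0]],"yaw":[0,0,0,0,0,0,0,0,0,0],"gripper":[1,1,1,1,1,1,1,1,1,1]}' 4
python3 st.py 0.4737 0.1733 -0.011 scene_16
python3 - <<'E'
from h import *
d=load("scene_16.npz"); crop(d,320,170,420,270,6,"pics/s16.png")
E
```

```text
time: 25.3
ee_pos: [0.4738, 0.1735, 0.0312]
tcp_rot: [-1.558, 0.231, -0.231]
force: [0.3, -0.6, -0.0]
width: 0.013
t 25.3 pos [0.4738 0.1735 0.0312] F [ 0.33 -0.58 -0.05] tq [-0.034 -0.01  -0.024] w 0.013 xang -16.87 ydir [ 0.  0. -1.] q6 -1.08
rows sum in full-scale units (x,y,z): [-1.000e-03  1.056e+00 -5.000e-03]
```

View pics/s16.png

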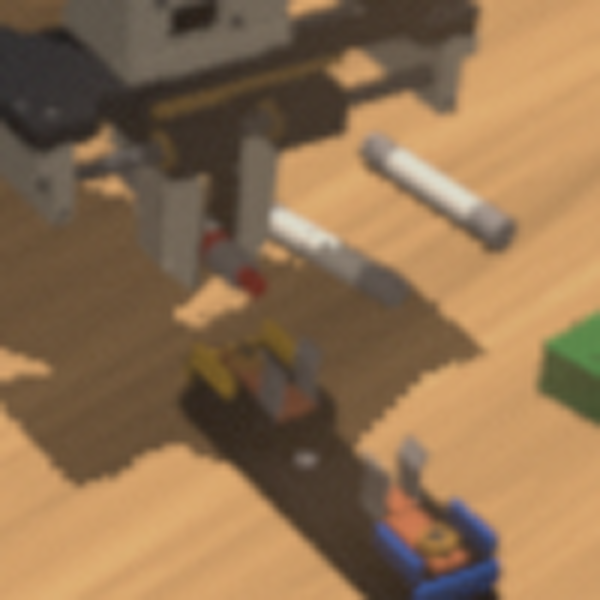

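```bash
python3 -m jog '{"dp":[[0,0.3,0],[0,0.2,0],[0,0.15,0],[0,0.15,0],[0,0.1,0],[0,0.1,0],[0,0,0]],"yaw":[0,0,0,0,0,0,0],"gripper":[1,1,1,1,1,1,1]}' 4
python3 st.py 0.4737 0.1733 -0.011 scene_17
python3 - <<'E'
from h import *
d=load("scene_17.npz"); crop(d,320,170,420,270,6,"pics/s17.png")
E
```

```text
time: 26.05
ee_pos: [0.4738, 0.1734, -0.0093]
tcp_rot: [-1.558, 0.231, -0.232]
force: [0.7, -1.6, 1.8]
width: 0.0133
t 26.05 pos [ 0.4738  0.1734 -0.0093] F [ 0.7  -1.6   1.78] tq [-0.077 -0.008  0.044] w 0.0133 xang -16.87 ydir [ 0.001  0.    -1.   ] q6 -1.08
rows sum in full-scale units (x,y,z): [-0.003  0.044 -0.003]
```

View pics/s17.png

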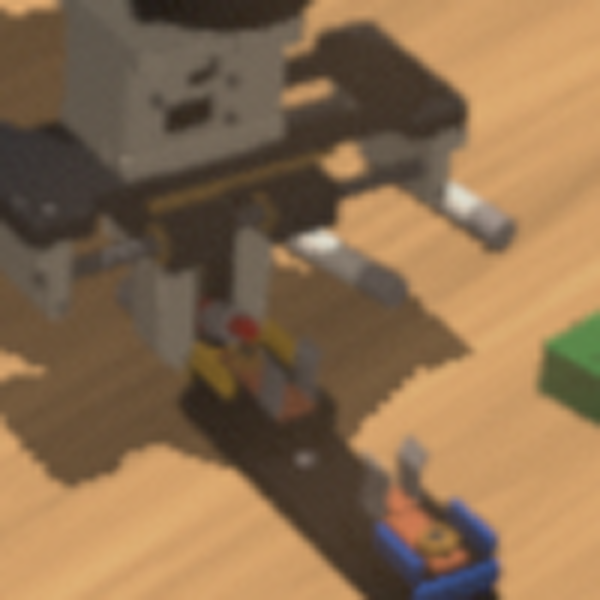

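Stage one works: the red pin end is tilted up, with the tail now near the bench. The cleanest continuation is to trap the tail in the corner between the bench and the holder's outer end face, then swing the grip in an arc. I'll lift and measure the tilt and the space beyond the blue end.

```bash
python3 -m jog '{"dp":[[0,-0.3,0],[0,-0.8,0],[0,-0.8,0],[0,-0.3,0],[0,0,0]],"yaw":[0,0,0,0,0],"gripper":[1,1,1,1,1]}' 4
python3 st.py 0.4737 0.1733 -0.011 scene_18
python3 - <<'E'
from h import *
d=load("scene_18.npz"); crop(d,290,130,420,270,5,"pics/s18.png")
T=load("top0.npz")
for u in range(190,320,20):
    print(u,[ (v,pt(T,u,v)[[0,1,2]].round(3).tolist()) for v in (100,124,132,140)])
E
```

```text
time: 26.6
ee_pos: [0.4747, 0.1737, 0.0808]
tcp_rot: [-1.557, 0.228, -0.234]
force: [0.6, 0.6, -0.8]
width: 0.0128
t 26.6 pos [0.4747 0.1737 0.0808] F [ 0.55  0.58 -0.8 ] tq [-0.007 -0.063  0.052] w 0.0128 xang -16.87 ydir [ 0.004  0.001 -1.   ] q6 -1.08
rows sum in full-scale units (x,y,z): [-0.029  2.295 -0.022]
190 [(100, [0.787, 0.274, 0.09]), (124, [0.764, 0.29, 0.023]), (132, [0.755, 0.296, 0.001]), (140, [0.738, 0.295, -0.001])]
210 [(100, [0.788, 0.235, 0.089]), (124, [0.761, 0.246, 0.033]), (132, [0.757, 0.254, -0.002]), (140, [0.739, 0.253, -0.001])]
230 [(100, [0.788, 0.196, 0.089]), (124, [0.762, 0.205, 0.033]), (132, [0.758, 0.211, -0.002]), (140, [0.739, 0.21, -0.0])]
250 [(100, [0.788, 0.158, 0.09]), (124, [0.761, 0.164, 0.036]), (132, [0.756, 0.168, 0.003]), (140, [0.739, 0.168, 0.001])]
270 [(100, [0.789, 0.119, 0.089]), (124, [0.761, 0.123, 0.037]), (132, [0.759, 0.126, -0.002]), (140, [0.741, 0.126, -0.002])]
290 [(100, [0.79, 0.08, 0.09]), (124, [0.75, 0.08, 0.068]), (132, [0.759, 0.083, -0.001]), (140, [0.742, 0.083, -0.001])]
310 [(100, [0.832, 0.042, -0.001]), (124, [0.776, 0.041, 0.003]), (132, [0.758, 0.041, 0.003]), (140, [0.742, 0.041, -0.001])]
```

View pics/s18.png

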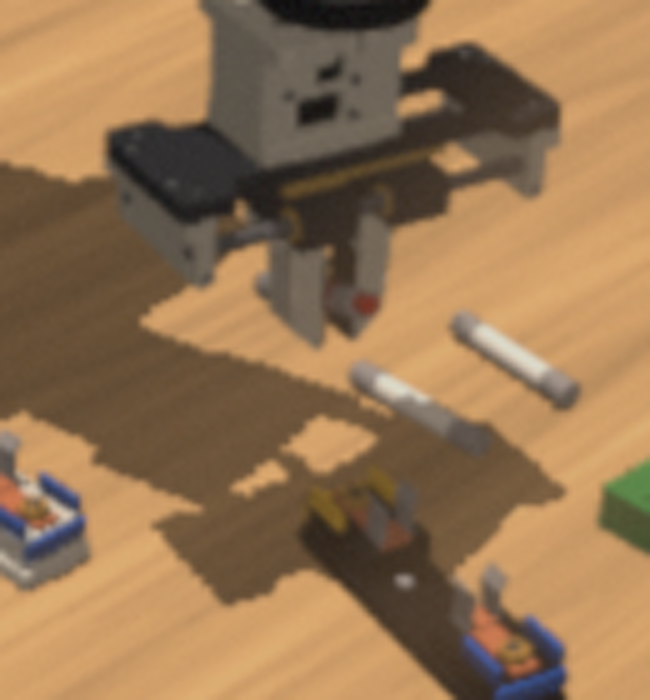

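The tilt is about 20°. The instrument at x≈0.76 crowds the blue end, so I'll use the yellow end face from the robot side, after turning the tool half round so the tail faces the holder.

```bash
python3 -m jog '{"dp":[[0,0,0],[0,0,0]],"yaw":[1,1],"gripper":[1,1]}' 5
python3 st.py 0.4737 0.1733 0.08
```

```text
time: 26.85
ee_pos: [0.4723, 0.1732, 0.0772]
tcp_rot: [-1.535, 0.401, -0.396]
force: [-0.2, 0.7, -0.5]
width: 0.0133
t 26.85 pos [0.4723 0.1732 0.0772] F [-0.17  0.65 -0.48] tq [-0.035 -0.069 -0.061] w 0.0133 xang -29.11 ydir [-0.003 -0.001 -1.   ] q6 -0.86
rows sum in full-scale units (x,y,z): [ 0.029 -0.071  0.02 ]
```

```bash
python3 -m jog '{"dp":[[0,0,0],[0,0,0],[0,0,0],[0,0,0],[0,0,0],[0,0,0],[0,0,0],[0,0,0],[0,0,0],[0,0,0],[0,0,0],[0,0,0],[0,0,0],[0,0,0],[0,0,0],[0,0,0],[0,0,0],[0,0,0],[0,0,0],[0,0,0]],"yaw":[1,1,1,1,1,1,1,1,1,1,1,1,1,1,1,1,1,1,1,1],"gripper":[1,1,1,1,1,1,1,1,1,1,1,1,1,1,1,1,1,1,1,1]}' 5
python3 -m jog '{"dp":[[0,0,0],[0,0,0],[0,0,0],[0,0,0],[0,0,0],[0,0,0],[0,0,0],[0,0,0],[0,0,0],[0,0,0]],"yaw":[1,1,1,1,1,1,1,1,0,0],"gripper":[1,1,1,1,1,1,1,1,1,1]}' 5
python3 st.py 0.4373 0.1841 0.05 scene_19
python3 st.py 0.4373 0.1841 0.05 wrist_19
python3 - <<'E'
from h import *
d=load("scene_19.npz"); crop(d,270,130,420,270,5,"pics/s19.png")
E
```

```text
time: 28.85
ee_pos: [0.4722, 0.1731, 0.0769]
tcp_rot: [-0.534, 1.919, -1.918]
force: [1.0, -0.2, -1.5]
width: 0.0133
time: 29.85
ee_pos: [0.4727, 0.1733, 0.0777]
tcp_rot: [-0.301, -2.063, 2.065]
force: [0.0, 0.1, -0.4]
width: 0.0133
t 29.85 pos [0.4727 0.1733 0.0777] F [ 0.03  0.15 -0.36] tq [-0.02   0.183  0.017] w 0.0133 xang 163.29 ydir [-0.002 -0.    -1.   ] q6 2.06
rows sum in full-scale units (x,y,z): [ 0.925  0.693 -0.005]
t 29.9 pos [0.4729 0.1733 0.0779] F [ 0.57 -0.16 -0.1 ] tq [-0.054  0.188 -0.016] w 0.0134 xang 163.27 ydir [-0.002 -0.    -1.   ] q6 2.06
rows sum in full-scale units (x,y,z): [ 0.929  0.699 -0.003]
```

View pics/s19.png

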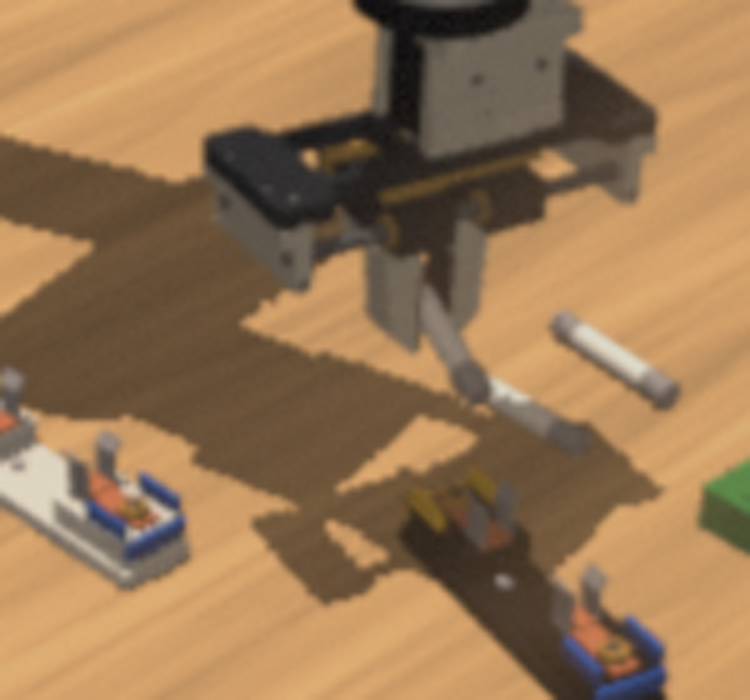

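View pics/wrist_19.png

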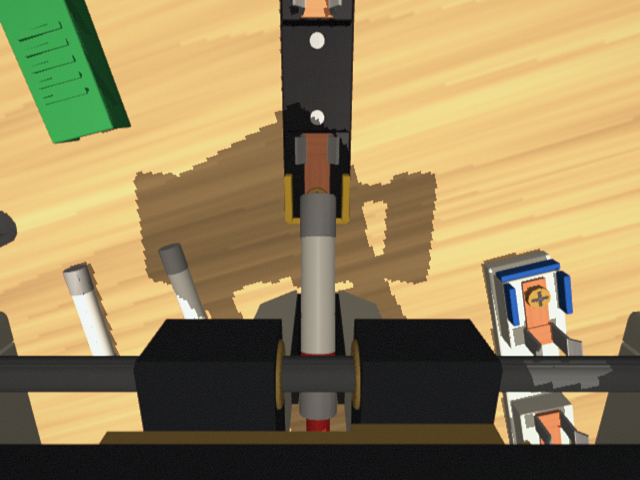

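The tail now points at the holder and is well visible: tail cap at (318,200) in the wrist view, red pin at (318,425). I'll fit the tilt from depth.

```bash
cat > tilt.py <<'E'
from h import *
import sys
d=load(sys.argv[1]); tcp=np.array([float(a) for a in sys.argv[2:5]]); r0,r1=int(sys.argv[5]),int(sys.argv[6]); col=int(sys.argv[7]) if len(sys.argv)>7 else 318
u=np.array([.9572,-.2894,0])
P=np.array([pt(d,col,r) for r in range(r0,r1,4)]); a=(P-tcp)@u; z=P[:,2]
p=np.polyfit(a,z,1); print("tilt deg",np.degrees(np.arctan(p[0])).round(1),"resid",np.abs(np.polyval(p,a)-z).max().round(4))
print("ends along/z mm",(a[0]*1000).round(1),(z[0]*1000).round(1),(a[-1]*1000).round(1),(z[-1]*1000).round(1))
c=np.cos(np.arctan(p[0])); print("axis z at tcp",(np.polyval(p,0)-.0065/c).round(4),"TCPz",tcp[2])
E
python3 tilt.py wrist_19.npz .4728 .1733 .0778 240 340; python3 tilt.py wrist_19.npz .4728 .1733 .0778 198 232
```

```text
tilt deg -22.6 resid 0.0011
ends along/z mm 37.1 105.7 4.0 120.2
axis z at tcp 0.1145 TCPz 0.0778
tilt deg -21.2 resid 0.001
ends along/z mm 52.3 100.2 40.8 104.8
axis z at tcp 0.1138 TCPz 0.0778
```

Tilt is 22°, and grip-to-tail is about 54.5 mm, which matches the 12 mm offset grip. Now I'll back off to 58 mm from the end face and go down so the tail sits in the corner.

```bash
python3 -m jog '{"dp":[[0.5,0,0],[0.43,0.2,0],[0,0.6,0],[0,0.6,0],[0,0.4,0],[0,0.3,0],[0,0,0],[0,0,0]],"yaw":[0,0,0,0,0,0,0,0],"gripper":[1,1,1,1,1,1,1,1]}' 4
cat > wh.py <<'E'
from h import *
from cell import manip
s=manip.sense(); p=np.array(s["ee_pos"]); c=np.array([.569,.14305]);u=np.array([.9572,-.2894])
q=p[:2]-c; print("t",round(s["time"],2),"w",((-(q@u)-.08)*1000).round(1),"lat",((u[0]*q[1]-u[1]*q[0])*1000).round(1),"h",((p[2]+.0365)*1000).round(1),"tipz",((p[2]+.018)*1000).round(1),"F",np.round(s["force"],1),"Fu",(np.array(s["force"])[:2]@u).round(1))
E
python3 wh.py
```

```text
time: 30.75
ee_pos: [0.4382, 0.1843, -0.005]
tcp_rot: [-0.306, -2.064, 2.063]
force: [-0.2, -0.1, -1.0]
width: 0.0129
t 30.75 w 57.2 lat 1.6 h 31.5 tipz 13.0 F [-0.2 -0.1 -1. ] Fu -0.2
```

```bash
python3 -m jog '{"dp":[[-0.14,0.04,0],[0,0,0],[-0.05,-0.12,0],[-0.055,-0.09,0],[-0.055,-0.09,0],[-0.075,-0.08,0],[-0.075,-0.07,0],[0,0,0],[0,0,0]],"yaw":[0,0,0,0,0,0,0,0,0],"gripper":[1,1,1,1,1,1,1,1,1]}' 4
python3 wh.py; python3 st.py 0.4 0.2 0.2 scene_20
python3 - <<'E'
from h import *
d=load("scene_20.npz"); crop(d,290,160,400,260,6,"pics/s20.png")
E
```

```text
time: 31.65
ee_pos: [0.4557, 0.179, 0.0114]
tcp_rot: [-0.307, -2.064, 2.063]
force: [-0.8, 0.9, 0.5]
width: 0.0131
t 31.65 w 38.8 lat 1.6 h 47.9 tipz 29.4 F [-0.8  0.9  0.5] Fu -1.0
t 31.65 pos [0.4557 0.179  0.0114] F [-0.76  0.9   0.49] tq [0.029 0.361 0.023] w 0.0131 xang 163.12 ydir [ 0.001  0.    -1.   ] q6 2.08
rows sum in full-scale units (x,y,z): [ 1.48  -4.717 -0.102]
```

View pics/s20.png

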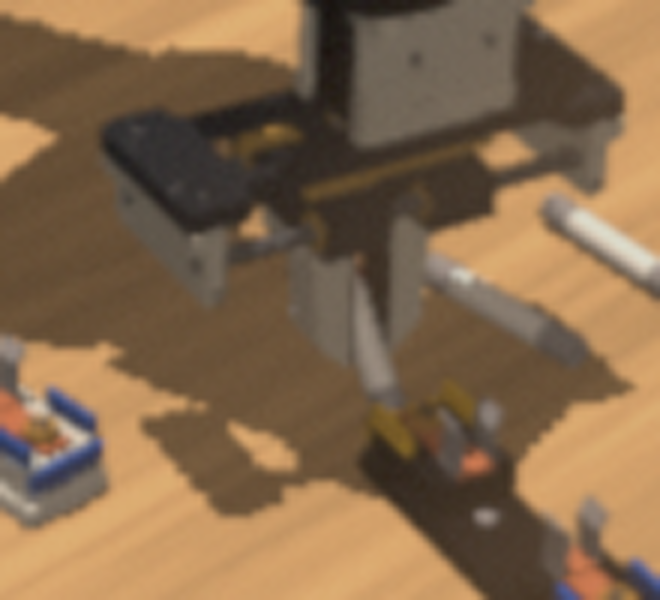

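```bash
python3 st.py 0.4 0.2 0.2 wrist_20
```

```text
t 31.7 pos [0.4556 0.179  0.0113] F [-0.74 -0.26  0.78] tq [0.049 0.325 0.049] w 0.0132 xang 163.13 ydir [ 0.001  0.    -1.   ] q6 2.08
rows sum in full-scale units (x,y,z): [ 1.479 -4.72  -0.102]
```

View pics/wrist_20.png

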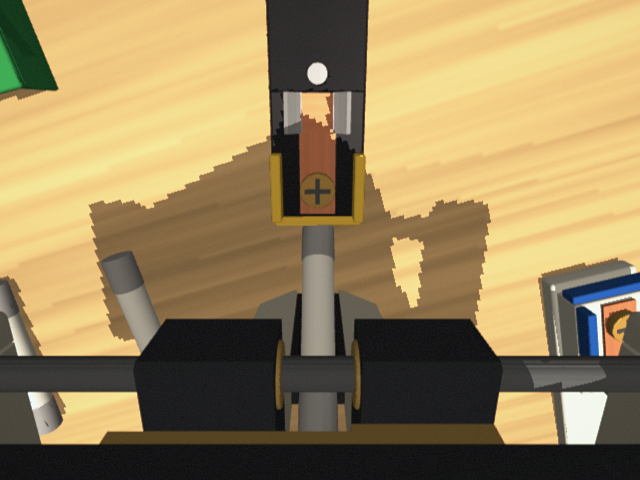

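```bash
python3 tilt.py wrist_20.npz .4557 .179 .0114 285 340
```

```text
tilt deg -43.5 resid 0.0016
ends along/z mm 16.8 36.3 1.6 50.7
axis z at tcp 0.0444 TCPz 0.0114
```

Tilt is now 43.5°, and the tail is seated against the end face at (318,228). Continuing the arc.

```bash
python3 -m jog '{"dp":[[-0.1,-0.08,0],[-0.12,-0.08,0],[-0.13,-0.07,0],[-0.13,-0.07,0],[-0.1,-0.06,0],[0,0,0],[0,0,0]],"yaw":[0,0,0,0,0,0,0],"gripper":[1,1,1,1,1,1,1]}' 4
python3 wh.py; python3 st.py 0.4 0.2 0.2 wrist_21; python3 st.py 0.4 0.2 0.2 scene_21
python3 - <<'E'
from h import *
d=load("scene_21.npz"); a=cv2.resize(d["img"][150:250,290:400,::-1],None,fx=4,fy=4,interpolation=cv2.INTER_CUBIC)
w=load("wrist_21.npz"); b=w["img"][60:460,180:480,::-1]
cv2.imwrite("pics/c21.png",np.hstack([a,b]))
E
```

```text
time: 32.45
ee_pos: [0.4778, 0.1722, 0.0257]
tcp_rot: [-0.307, -2.064, 2.063]
force: [-0.4, 0.5, -0.1]
width: 0.0134
t 32.45 w 15.8 lat 1.5 h 62.2 tipz 43.7 F [-0.4  0.5 -0.1] Fu -0.6
t 32.45 pos [0.4778 0.1722 0.0257] F [-0.44  0.54 -0.07] tq [-0.03   0.152  0.03 ] w 0.0134 xang 163.12 ydir [ 0.001  0.    -1.   ] q6 2.06
rows sum in full-scale units (x,y,z): [ 2.059 -4.359 -0.102]
t 32.5 pos [0.4776 0.1722 0.0257] F [0.43 0.92 0.5 ] tq [0.    0.238 0.001] w 0.0133 xang 163.13 ydir [ 0.001  0.    -1.   ] q6 2.06
rows sum in full-scale units (x,y,z): [ 2.055 -4.359 -0.103]
```

View pics/c21.png

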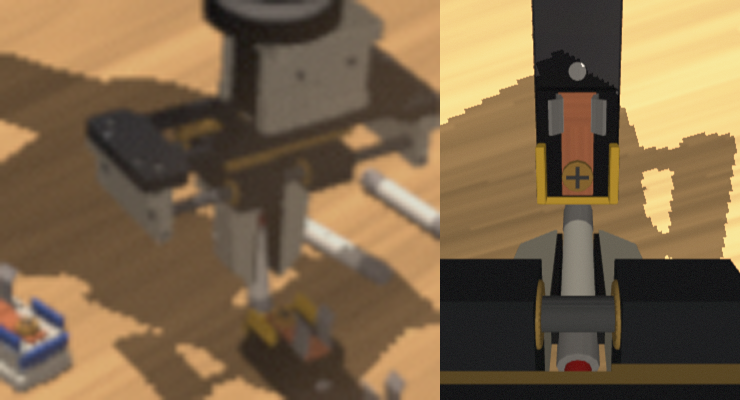

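```bash
python3 tilt.py wrist_21.npz .4777 .1722 .0257 284 350 316; python3 - <<'E'
from h import *
d=load("wrist_21.npz"); u=np.array([.9572,-.2894,0])
for r in range(264,440,8):
    p=pt(d,316,r); print(r,((p-[.4777,.1722,.0257])@u*1000).round(1),(p[2]*1000).round(1),d["img"][r,316])
E
```

```text
tilt deg -74.5 resid 0.0037
ends along/z mm 8.9 31.8 -0.6 69.0
axis z at tcp 0.0399 TCPz 0.0257
264 15.0 22.5 [129 107  66]
272 11.9 24.8 [90 85 81]
280 10.1 30.1 [125 119 110]
288 7.9 34.0 [142 137 124]
296 6.9 40.1 [142 136 123]
304 5.6 45.1 [142 135 123]
312 4.6 50.5 [142 137 123]
320 2.1 52.8 [144 137 123]
328 1.2 57.5 [142 135 123]
336 -0.0 61.6 [144 138 125]
344 -0.4 66.6 [142 137 124]
352 -2.0 69.6 [141 135 122]
360 31.0 122.8 [50 50 49]
368 30.0 124.4 [58 57 55]
376 29.1 126.0 [63 63 60]
384 27.1 126.0 [64 64 61]
392 23.6 124.3 [76 73 70]
400 -6.2 90.8 [88 85 81]
408 -6.3 94.4 [90 86 83]
416 -9.0 94.9 [108 104  97]
424 -11.6 95.5 [107  23  22]
432 22.0 134.5 [90 71 36]
```

Tilt is now about 74°. One more push of about 10 mm against the end face.

```bash
python3 -m jog '{"dp":[[-0.08,0,0],[-0.08,0,0],[-0.08,0,0],[0,0,0],[0,0,0]],"yaw":[0,0,0,0,0],"gripper":[1,1,1,1,1]}' 4
python3 wh.py; python3 st.py 0.4 0.2 0.2 wrist_22
python3 - <<'E'
from h import *
from cell import manip
t=np.array(manip.sense()["ee_pos"])
d=load("wrist_22.npz"); u=np.array([.9572,-.2894,0])
cv2.imwrite("pics/w22.png",d["img"][60:460,180:480,::-1])
for r in range(264,440,8):
    p=pt(d,316,r); print(r,((p-t)@u*1000).round(1),(p[2]*1000).round(1),d["img"][r,316])
E
```

```text
time: 33.05
ee_pos: [0.4868, 0.1694, 0.0256]
tcp_rot: [-0.307, -2.063, 2.063]
force: [-0.9, 0.4, 0.1]
width: 0.013
t 33.05 w 6.3 lat 1.4 h 62.1 tipz 43.6 F [-0.9  0.4  0.1] Fu -0.9
t 33.05 pos [0.4868 0.1694 0.0256] F [-0.88  0.36  0.11] tq [-0.061  0.222 -0.027] w 0.013 xang 163.13 ydir [ 0.001  0.    -1.   ] q6 2.05
rows sum in full-scale units (x,y,z): [ 2.297 -4.361 -0.103]
264 18.9 32.4 [61 57 51]
272 13.0 27.4 [145  87  58]
280 7.7 24.4 [176 137  43]
288 3.9 25.2 [88 83 80]
296 2.5 30.9 [136 131 118]
304 1.9 37.8 [134 129 115]
312 1.2 43.9 [135 129 117]
320 0.0 48.8 [137 131 119]
328 -0.7 54.1 [135 130 117]
336 -1.8 58.5 [134 129 116]
344 -1.8 64.3 [135 130 117]
352 -3.0 67.9 [136 130 118]
360 31.1 122.8 [55 55 51]
368 30.5 124.9 [57 57 53]
376 29.3 126.1 [67 65 63]
384 28.0 127.1 [65 65 62]
392 24.4 125.2 [73 71 68]
400 -5.1 92.0 [86 82 78]
408 -6.1 94.6 [95 93 88]
416 -9.4 94.4 [98 46 44]
424 -9.0 98.2 [100  19  17]
432 21.6 133.9 [89 71 34]
```

View pics/w22.png

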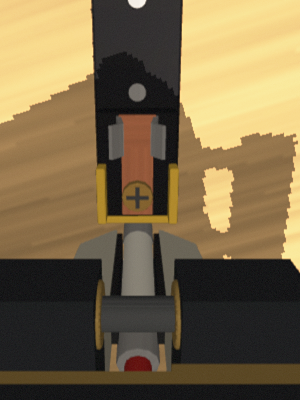

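81.5°; another 6 mm.

```bash
python3 -m jog '{"dp":[[-0.08,0,0],[-0.08,0,0],[0,0,0],[0,0,0]],"yaw":[0,0,0,0],"gripper":[1,1,1,1]}' 4
python3 wh.py; python3 st.py 0.4 0.2 0.2 wrist_23
cat > vt.py <<'E'
from h import *
from cell import manip
import sys
t=np.array(manip.sense()["ee_pos"]); d=load(sys.argv[1])
u=np.array([.9572,-.2894,0]); n=np.array([.2894,.9572,0])
L=[]
for r in range(int(sys.argv[2]),int(sys.argv[3]),2):
    row=d["img"][r].astype(int); 
    for c in (314,316,318): L.append(pt(d,c,r))
P=np.array(L); a=(P-t)@u*1000; z=P[:,2]*1000; k=abs(a)<15
p=np.polyfit(z[k],a[k],1); print("lean toward holder going up, deg",np.degrees(np.arctan(p[0])).round(2),"n",k.sum(),"a at zmid",np.polyval(p,z[k].mean()).round(1),"z",z[k].min().round(1),z[k].max().round(1))
E
python3 vt.py wrist_22.npz 296 354; python3 vt.py wrist_23.npz 300 354
```

```text
time: 33.5
ee_pos: [0.493, 0.1675, 0.0257]
tcp_rot: [-0.307, -2.064, 2.063]
force: [-0.6, 0.2, -0.5]
width: 0.0135
t 33.5 w -0.2 lat 1.4 h 62.2 tipz 43.7 F [-0.6  0.2 -0.5] Fu -0.6
t 33.5 pos [0.493  0.1675 0.0257] F [-0.61  0.17 -0.46] tq [-0.031  0.171  0.046] w 0.0135 xang 163.12 ydir [ 0.001  0.    -1.   ] q6 2.05
rows sum in full-scale units (x,y,z): [ 2.458 -4.36  -0.103]
lean toward holder going up, deg -7.86 n 87 a at zmid -6.6 z 30.6 69.1
lean toward holder going up, deg -2.72 n 81 a at zmid -3.0 z 26.1 67.2
```

Lean is down to 2.7°. One last 2 mm nudge, then I'll tighten.

```bash
python3 -m jog '{"dp":[[-0.06,0,0],[0,0,0],[0,0,0]],"yaw":[0,0,0],"gripper":[1,1,1]}' 4
python3 wh.py; python3 st.py 0.4 0.2 0.2 wrist_24; python3 vt.py wrist_24.npz 304 354
python3 -m jog '{"dp":[[0,0,0],[0,0,0],[0,0,0],[0,0,0]],"yaw":[0,0,0,0],"gripper":[1,1,1,1]}' 30
python3 wh.py; python3 st.py 0.4 0.2 0.2 wrist_25; python3 vt.py wrist_25.npz 304 354
```

```text
time: 33.85
ee_pos: [0.4952, 0.1669, 0.0257]
tcp_rot: [-0.306, -2.063, 2.063]
force: [0.4, -0.1, 0.5]
width: 0.0128
t 33.85 w -2.4 lat 1.4 h 62.2 tipz 43.7 F [ 0.4 -0.1  0.5] Fu 0.4
t 33.85 pos [0.4952 0.1669 0.0257] F [ 0.39 -0.14  0.53] tq [-0.003  0.173 -0.026] w 0.0128 xang 163.13 ydir [ 0.  0. -1.] q6 2.04
rows sum in full-scale units (x,y,z): [ 2.515 -4.359 -0.103]
lean toward holder going up, deg -0.91 n 74 a at zmid -4.3 z 26.2 66.4
time: 34.3
ee_pos: [0.4949, 0.167, 0.0256]
tcp_rot: [-0.306, -2.063, 2.063]
force: [-0.6, 0.6, -0.6]
width: 0.0118
t 34.3 w -2.2 lat 1.4 h 62.1 tipz 43.6 F [-0.6  0.6 -0.6] Fu -0.8
t 34.3 pos [0.4949 0.167  0.0256] F [-0.64  0.62 -0.64] tq [-0.017  0.16   0.007] w 0.0118 xang 163.13 ydir [ 0.  0. -1.] q6 2.04
rows sum in full-scale units (x,y,z): [ 2.51  -4.359 -0.103]
lean toward holder going up, deg -0.61 n 75 a at zmid -4.4 z 26.0 66.3
```

View pics/wrist_25.png

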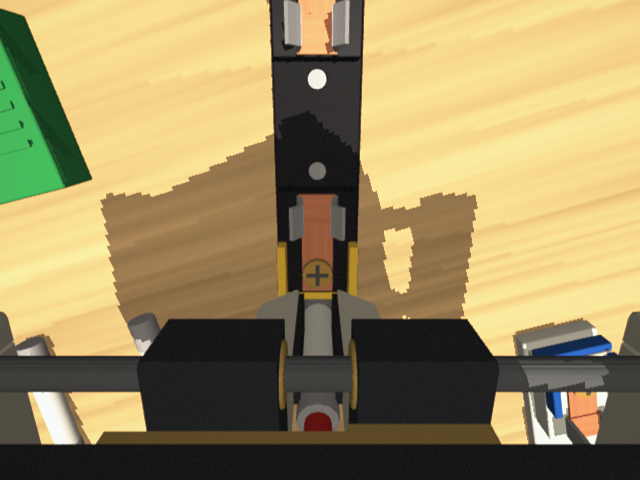

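The fuse is vertical to within 1° and tightened at 30 N. Lifting it away now.

```bash
python3 -m jog '{"dp":[[0.05,-0.05,0],[0.05,-0.2,0],[0,-0.4,0],[0,-0.6,0],[0,-0.7,0],[0,-0.7,0],[0,-0.7,0],[0,-0.7,0],[0,-0.7,0],[0,-0.7,0],[0,-0.6,0],[0,-0.4,0],[0,-0.2,0],[0,0,0],[0,0,0],[0,0,0]],"yaw":[0,0,0,0,0,0,0,0,0,0,0,0,0,0,0,0],"gripper":[1,1,1,1,1,1,1,1,1,1,1,1,1,1,1,1]}' 30
python3 st.py 0.4 0.2 0.2 scene_26;python3 st.py 0.4 0.2 0.2 wrist_26; python3 st.py 0.4 0.2 0.2 top_26
python3 vt.py wrist_26.npz 304 354
python3 - <<'E'
from h import *
d=load("scene_26.npz"); crop(d,250,10,400,210,3,"pics/s26.png")
E
```

```text
time: 35.95
ee_pos: [0.4905, 0.168, 0.2905]
tcp_rot: [-0.304, -2.062, 2.063]
force: [0.5, 0.4, -0.4]
width: 0.0119
t 35.95 pos [0.4905 0.168  0.2905] F [ 0.55  0.36 -0.35] tq [0.008 0.14  0.051] w 0.0119 xang 163.13 ydir [-0.002 -0.    -1.   ] q6 2.05
rows sum in full-scale units (x,y,z): [ 2.394  2.268 -0.112]
t 36.0 pos [0.4906 0.168  0.2906] F [-0.19 -0.09 -0.68] tq [ 0.017  0.123 -0.03 ] w 0.0117 xang 163.13 ydir [-0.002 -0.    -1.   ] q6 2.05
rows sum in full-scale units (x,y,z): [ 2.396  2.269 -0.111]
t 36.05 pos [0.4908 0.168  0.2907] F [ 0.02 -0.15 -0.66] tq [-0.025  0.14   0.016] w 0.0117 xang 163.13 ydir [-0.002 -0.    -1.   ] q6 2.05
rows sum in full-scale units (x,y,z): [ 2.4    2.272 -0.109]
lean toward holder going up, deg -0.59 n 75 a at zmid -4.5 z 291.2 331.3
```

View pics/s26.png

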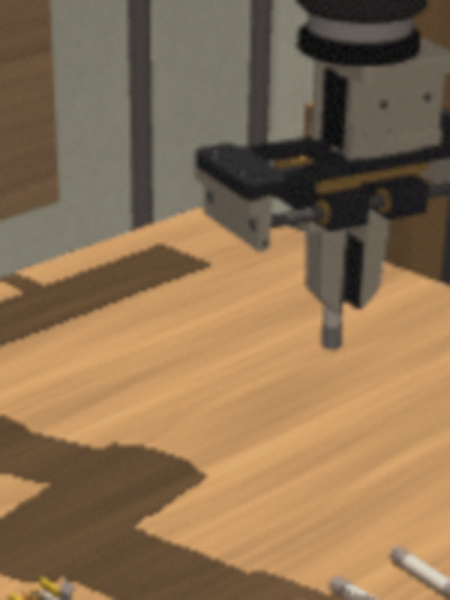

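View pics/top_26.png

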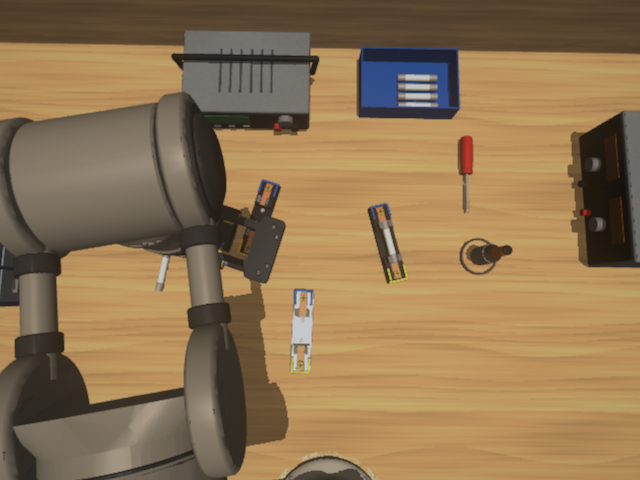

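View pics/wrist_26.png

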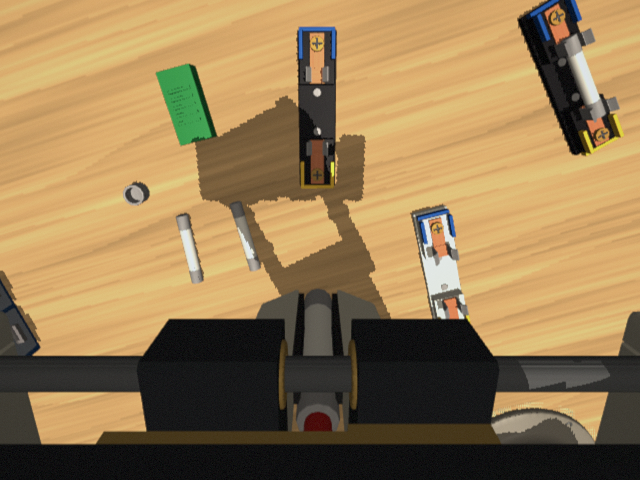

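The fuse hangs vertically in the jaws, red pin at (318,425) on top, tail at about z 0.27. The spares, cover, cap, sound fuse and probe are where they were. One short steadiness check, then I'll hand in.

```bash
python3 -m jog '{"dp":[[0,0,0],[0,0,0],[0,0,0],[0,0,0],[0,0,0]],"yaw":[0,0,0,0,0],"gripper":[1,1,1,1,1]}' 30
python3 st.py 0.4 0.2 0.2 wrist_27; python3 vt.py wrist_27.npz 304 354
python3 - <<'E'
from h import *
T0=load("top0.npz");T1=load("top_26.npz")
for n,lo,hi,b in[("probe",(5,170,60),(14,255,255),(450,220,530,280)),("driver",(0,150,100),(6,255,255),(450,120,490,200)),("stand",(0,0,0),(179,255,60),(455,235,520,280)),("holderB",(22,150,120),(35,255,255),(360,190,420,300))]:
    print(n,blobs(T0,lo,hi,b,20)[0],blobs(T1,lo,hi,b,20)[0])
S0=load("scene0.npz");S1=load("scene_26.npz")
for n,lo,hi,b in[("cover",(50,100,40),(75,255,255),(400,210,460,260)),("orange",(5,170,60),(14,255,255),(155,270,225,365))]:
    print(n,blobs(S0,lo,hi,b,20)[0],blobs(S1,lo,hi,b,20)[0])
crop(S1,330,170,450,280,5,"pics/s26b.png")
E
```

```text
time: 36.6
ee_pos: [0.4911, 0.1681, 0.2917]
tcp_rot: [-0.306, -2.063, 2.063]
force: [0.6, -0.9, -1.1]
width: 0.0118
t 36.6 pos [0.4911 0.1681 0.2917] F [ 0.64 -0.89 -1.06] tq [-0.033  0.14  -0.001] w 0.0118 xang 163.13 ydir [ 0.  0. -1.] q6 2.05
rows sum in full-scale units (x,y,z): [ 2.412  2.291 -0.103]
lean toward holder going up, deg -0.68 n 75 a at zmid -4.4 z 292.4 331.9
probe [([496.8, 251.9], 96, [491, 247, 14, 10])] [([497.1, 251.8], 82, [491, 247, 14, 10])]
driver [([466.8, 154.1], 348, [462, 136, 11, 37])] [([466.4, 154.3], 374, [461, 136, 12, 37])]
stand [([482.9, 254.7], 339, [471, 245, 29, 20]), ([506.1, 249.5], 63, [502, 246, 10, 8])] [([488.0, 248.6], 41, [485, 245, 9, 10]), ([506.6, 248.9], 37, [502, 246, 10, 8])]
holderB [([397.4, 275.3], 81, [387, 265, 21, 18])] [([396.9, 275.3], 86, [387, 265, 20, 18])]
cover [([430.1, 234.1], 279, [414, 224, 30, 24])] [([429.5, 233.8], 302, [413, 223, 31, 25])]
orange [([180.0, 304.0], 235, [173, 290, 14, 28])] [([179.9, 304.3], 233, [173, 291, 14, 27])]
```

View pics/s26b.png

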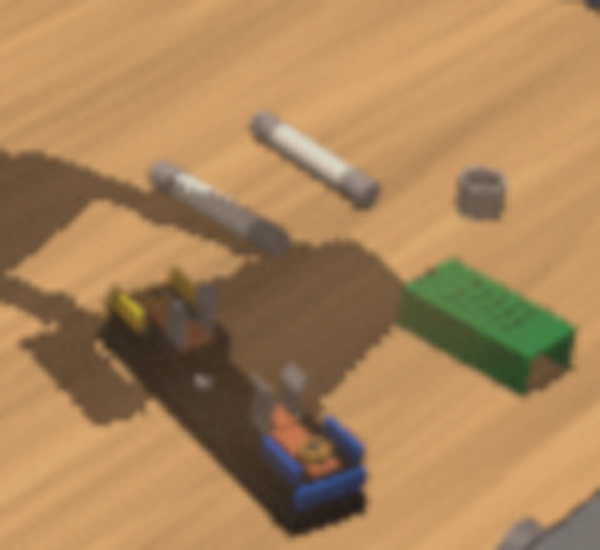

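Everything else is in place and the clips are empty. Handing in.

```bash
python3 -c "
from cell import manip
print(manip.job_done())"
```

```text
the job is handed in; nothing more can be done
None
```

The job is handed in at about 36.6 s. I touched the probe to the yellow screw first, then the blue one, with roughly 2 N on the sprung tip each time, and stood it back in its holster. I drew the blown fuse straight up out of its clips, turned it upright with the red pin on top, and the arm is still holding it.

**Turning it upright:** The tool stays pointing down, and the fuse did not swing in a soft grip, so I pivoted it against holder_a. I pushed the pin end up over the yellow pedestal. I then swung the tail up in the corner between the bench and the holder's end face. The wrist force readings I took there were about 2.5 N at most.

**Last checks:**
- **Fuse:** It leans about 0.6–0.7° toward the robot. Its lower end is about 0.27 m above the bench. It is gripped at 30 N and did not shift over a 0.5 s hold.
- **Everything else:** The probe, driver, sound fuse's holder and cover are within 1 px of where they started. The spare fuses and end cap look unmoved by eye; I did not measure them.

**What disagreed or failed:**
- **Fingertip position:** The fingertips are about 18 mm behind the reported TCP, not 22 mm ahead as stated. The first close on the fuse therefore shut on air above it without touching anything. I measured the offset and corrected for it.
- **Probe grip:** For the same reason, the probe was gripped nearer its top than planned. It still stayed straight and seated properly.
- **Fuse grip:** The fuse sits several millimetres off the pad centre, near one edge, but it holds firmly.

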